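Sort the leavings of an assay into the bench trays

TASK

Clear up after the assay: stand both amber reagent bottles in the blue tray, lay both used orange well strips in the yellow tray, and stand the green-capped sample pot in the green tray. Set each thing down gently without dropping it or knocking anything over, so that bottles and pot stand upright and the strips lie flat, wells up, side by side on the tray floor. Leave the tip rack and the timer where they are.

Things in the scene. Friction and masses are not known exactly. Their poses are not given: they have to be found in the camera images.
- amber_a_center (a point): One of two alike small brown (amber) glass reagent bottles standing upright: round body 36 mm in diameter and straight up to 42 mm, pale label band, sloping shoulder, black cap 26 mm in diameter; 64 mm tall overall, about 60 g. The point is at its centre, half-way up (32 mm above its base); z up.
- amber_b_center (a point): The other of two alike small brown (amber) glass reagent bottles standing upright: round body 36 mm in diameter and straight up to 42 mm, pale label band, sloping shoulder, black cap 26 mm in diameter; 64 mm tall overall, about 60 g. The point is at its centre, half-way up (32 mm above its base); z up.
- strip_a_center (a point): One of two alike used 8-well strips: a straight orange plastic bar 76 mm long (its x) x 10 mm wide (its y) x 16 mm high, about 14 g, with a row of eight small dark wells ringed in white on its top. It lies flat on the bench, wells up. The point is at its centre, half-way up (8 mm above its underside); z up.
- strip_b_center (a point): The other of two alike used 8-well strips: a straight orange plastic bar 76 mm long (its x) x 10 mm wide (its y) x 16 mm high, about 14 g, with a row of eight small dark wells ringed in white on its top. It lies flat on the bench, wells up. The point is at its centre, half-way up (8 mm above its underside); z up.
- pot_center (a point): white plastic sample pot, 38 mm in diameter, with a green screw cap 40 mm in diameter and 12 mm high; 50 mm tall overall, standing upright, about 45 g. The point is at its centre, half-way up (25 mm above its base); z up.
- blue_tray: shallow open rectangular blue plastic tray, fixed to the bench. Outside 110 (its x) x 140 (its y) x 20 mm high; walls and floor 4 mm thick, so inside 102 x 132 mm with the inner floor 4 mm above the bench. Origin at the centre of its underside, z up. For the amber bottles.
- yellow_tray: shallow open rectangular yellow plastic tray, fixed to the bench. Outside 110 (its x) x 140 (its y) x 20 mm high; walls and floor 4 mm thick, so inside 102 x 132 mm with the inner floor 4 mm above the bench. Origin at the centre of its underside, z up. For the used well strips.
- green_tray: shallow open rectangular green plastic tray, fixed to the bench. Outside 110 (its x) x 140 (its y) x 20 mm high; walls and floor 4 mm thick, so inside 102 x 132 mm with the inner floor 4 mm above the bench. Origin at the centre of its underside, z up. For the sample pot.
- tip_rack: bystander, loose: a violet box 115 (x) x 75 (y) x 42 mm high, full of white pipette tips whose ends show as a grid of dots on top (45 mm high with them). Origin at the centre of its underside. Not to be moved.
- timer: bystander, loose: a flat black lab timer 60 (x) x 65 (y) x 22 mm high with a pale screen and a red and a white key on top. Origin at the centre of its underside. Not to be moved.
There are look-alikes about, which are no part of the job. What is shaped like the part that bears strip_a_center but purple is not meant.

How it is judged:
At the end, for the whole second after the job is handed in: Amber bottles in blue, strips in yellow, pot in green tray: each centre within 48 mm (tray x) and 63 mm (tray y) of the tray centre and 6 mm of its height when resting on the tray floor, z axis within 0.15 rad of upright (strips flat, wells up), released, slower than 0.02 m/s (x of amber_a_center in the frame of blue_tray between -0.048 and 0.048 m and y of amber_a_center in the frame of blue_tray between -0.063 and 0.063 m and z of amber_a_center in the frame of blue_tray between 0.03 and 0.042 m and angle between each of amber_a_center, amber_b_center, strip_a_center, strip_b_center, pot_center's own z axis and vertical below 0.15 rad and linear speed of each of amber_a, amber_b, strip_a, strip_b, pot below 0.02 m/s and contact force between the fingers and amber_a below 0.1 N and x of amber_b_center in the frame of blue_tray between -0.048 and 0.048 m and y of amber_b_center in the frame of blue_tray between -0.063 and 0.063 m and z of amber_b_center in the frame of blue_tray between 0.03 and 0.042 m and contact force between the fingers and amber_b below 0.1 N and x of strip_a_center in the frame of yellow_tray between -0.048 and 0.048 m and y of strip_a_center in the frame of yellow_tray between -0.063 and 0.063 m and z of strip_a_center in the frame of yellow_tray between 0.006 and 0.018 m and contact force between the fingers and strip_a below 0.1 N and x of strip_b_center in the frame of yellow_tray between -0.048 and 0.048 m and y of strip_b_center in the frame of yellow_tray between -0.063 and 0.063 m and z of strip_b_center in the frame of yellow_tray between 0.006 and 0.018 m and contact force between the fingers and strip_b below 0.1 N and x of pot_center in the frame of green_tray between -0.048 and 0.048 m and y of pot_center in the frame of green_tray between -0.063 and 0.063 m and z of pot_center in the frame of green_tray between 0.023 and 0.035 m and contact force between the fingers and pot below 0.1 N); the robot touches nothing.
It fails at once if a bottle, strip or the pot is dropped or thrown (falls free faster than 0.7 m/s, as from more than about 25 mm) ((linear speed of amber_a above 0.7 m/s and contact force between the fingers and amber_a below 0.02 N) or (linear speed of amber_b above 0.7 m/s and contact force between the fingers and amber_b below 0.02 N) or (linear speed of strip_a above 0.7 m/s and contact force between the fingers and strip_a below 0.02 N) or (linear speed of strip_b above 0.7 m/s and contact force between the fingers and strip_b below 0.02 N) or (linear speed of pot above 0.7 m/s and contact force between the fingers and pot below 0.02 N)).
It fails at once if a bottle or the pot is knocked over (tilted more than 1 rad) (angle between any of amber_a_center, amber_b_center, pot_center's own z axis and vertical above 1 rad).
It fails at once if the tip rack is moved by more than 20 mm (distance of tip_rack from where it was at the start of the episode above 0.02 m).
It fails at once if the timer is moved by more than 20 mm (distance of timer from where it was at the start of the episode above 0.02 m).
It also fails if it takes over 120 s, if anything falls off the work surface, if the arm or the gripper's body presses on something with over 40 N, if the wrist force passes 120 N, or if a joint passes its speed limit or range.

ROBOT

A 6-joint arm with a two-finger parallel gripper is mounted at the origin on the work surface. World frame = base frame: x ahead of the robot, y to its left, z up, the work surface at z = 0. Lengths are in m, angles in rad, forces in N, time in s.
With the tool pointing down it reaches from about 0.25 to 0.725 m from the base axis. Payload 4 kg.
Tool frame: the origin (TCP) lies midway between the tips of the shut fingers; the grasp point (between the pads) lies 19 mm behind it; z points along the fingers, y is the direction in which the jaws open and shut (so a half turn about z gives the same grasp; the last joint's range is limited). The gripper opens to 85 mm and grips with 20 to 120 N. Pads are 22 mm wide; open, the fingers measure 114 mm over their backs; the gripper's body (76 mm by 85 mm) begins 54 mm behind the grasp point. The pads swing forward as they close: fully open they stand 13 mm farther back than shut.
Start: joints at [-1.167, 0.241, 0.005, 1.335, 0, 1.571], TCP at [0.196, -0.46, 0.201] pointing down, gripper open.
Joint ranges: [-2.72, 2.72], [-1.05, 1.87], [-1.09, 1.28], [-1.99, 2.15], [-1.42, 1.44], [-3.14, 3.14]. Speed limits (rad/s): [2.79, 2.79, 3.14, 3.14, 3.14, 3.14].

INTERFACE

Orientations are given as a unit quaternion [x, y, z, w].
In Python, from workcell import bot, vision gives the robot as it stands. The module is installed in compiled form; this text tells all that it offers.
- The arm moves only by the tool send_rows, never from a script. Its argument "targets" is a list that holds one entry, the list of rows, each a list of 5 numbers: the shift along the world's x, y, z in cm, then the turn about the world's z in rad, then the finger opening in cm, from 0 to 8.54. A call has 1 to 12 rows; each row is the pose to reach, as a shift and turn from the pose commanded when the call began; what a row does not reach only later rows make up. A row lasts 1/8 s, in which the tool goes at most 62.5 mm and 10.7 degrees, less where a joint would pass 70% of its speed; a pose out of reach is approached as far as the arm can. A call with a gripper value outside its range is refused whole. The fingers move at their own pace and stop on an object; the grip force is fixed at half the most. Time passes only in rows, so rows that repeat a pose let the fingers close. It gives the time, the measured TCP pose, the force and the opening at its end, in the units of the state.
- bot.get_obs(): the state, without advancing time (a new reading comes with each control period).
- vision.camera(name): name is "scene" or "side" or "wrist"; returns the picture (420x560x3 uint8, red, green, blue); there is no depth.
- vision.get_calibration(name): a dict with "vertical_fov" (degrees; the focal length in pixels is half the picture's height over the tangent of half this angle, whatever the lens; pixels are square), "cx", "cy" (the principal point, pixels), "rvec" (rotation vector, rad) and "tvec" (3), from world to camera coordinates, as OpenCV has them; the wrist camera has in their place "T_tool_cam" (4x4, takes a point from camera to tool coordinates, whose origin is the TCP and whose axes are the flange's). Camera axes: x right, y down, z forward; pixel columns grow to the right and rows downward; lengths in m; the calibration is good to about 2 mm. The wrist camera is an equidistant fisheye: a pixel r from the principal point sees the ray r / f radians off the axis. A picture is of the moment at which its call begins: read the wrist's pose just before it. get_calibration takes no time and is no camera call.
- bot.job_done(): hands the job in, once; it reports no verdict.
Trained networks look in the newest picture that a camera, given by its name, has taken for a name from the list of things; names that differ only in an ending like _2 or _b are one class to them, and where a whole thing is asked for, a point or a joint stands for the part that bears it (a point fixed in the world has none). Each returns a list of dicts, best first, with "score" (0 to 1); they miss things now and then, are a little off and sometimes report something else, mostly with a low value. They report only what shows in the picture. A call takes as long as a camera call. They do not tell look-alikes from the thing itself.
- vision.boxes_of(target, camera): "uv" ([column, row] in pixels, amid what is visible of it).
The state is a dict: "clock": time; "joint_pos": joint angles; "joint_vel": joint speeds; "tau": joint torques, N m; "eef_pos": TCP position; "tool_rot": TCP orientation; "ft_force": force on the tool from outside, world axes, zero at the start; "ft_torque": the same for the moment, N m; "grip_width": finger opening in m.
Only numpy, scipy, OpenCV 4.12 (cv2) and the standard library are available. Lean on these libraries where they do the work, as an engineer would, in place of code of your own. Each camera call takes 0.05 s, during which the arm holds its last target.

## Working session

There is one attempt and no reset: what is moved stays moved. The work goes in short steps, Python scripts to look and compute and a tool call to move; the robot and the scene stay as the last step left them, time stands still between calls to the robot, and variables do not carry over. Pictures are saved under pics/ and viewed, and the job is handed in when it is done.

Besides the shell and the picture viewer there is one more tool, called as a command line: name --argument value ..., lists and objects as JSON in quotes. send_rows: Moves the arm, as the interface text tells. Its arguments: {"type":"object","properties":{"targets":{"type":"array"}},"required":["targets"]}

```bash
mkdir -p pics; python3 - <<'E'
from workcell import bot, vision
import cv2
print(bot.get_obs())
for n in ["scene","side","wrist"]:
    im=vision.camera(n); cv2.imwrite(f"pics/{n}0.png",im[:,:,::-1]); print(n,vision.get_calibration(n))
print(bot.get_obs()['clock'])
E
```

```text
{'clock': 0.0, 'joint_pos': array([-1.16696025e+00,  2.41434440e-01,  3.70181643e-03,  1.33519058e+00,
       -7.94460373e-07,  1.57080618e+00]), 'joint_vel': array([-0.00046528, -0.00273965, -0.00246532, -0.00126012,  0.00160989,
       -0.00130066]), 'tau': array([-3.65528194e-04, -3.72318256e+01,  2.52407330e+01,  1.69107638e-02,
       -2.75762142e-05, -1.07857691e-06]), 'eef_pos': array([ 0.19619704, -0.4591319 ,  0.19969376]), 'tool_rot': array([ 9.79684154e-01,  2.00543829e-01, -2.13665352e-04, -1.04175160e-03]), 'ft_force': array([ 0.1896492 , -0.07960071,  0.09484296]), 'ft_torque': array([-0.00597614, -0.00136233,  0.01871817]), 'grip_width': 0.0848805748292283}
scene {'vertical_fov': 48.47640472710768, 'cx': 282.7224446846426, 'cy': 208.7515924474295, 'rvec': array([ 1.60617535,  1.80028736, -0.87160145]), 'tvec': array([ 0.04431443, -0.23463329,  1.62165492])}
side {'vertical_fov': 49.26242673167999, 'cx': 284.4987728364143, 'cy': 217.755787367361, 'rvec': array([ 2.2122854 , -0.06663349,  0.03198003]), 'tvec': array([-0.48056951,  0.07525915,  1.04838426])}
wrist {'vertical_fov': 65.70646984690485, 'cx': 280.05391228964953, 'cy': 209.45476214429465, 'T_tool_cam': array([[ 1.67450675e-03, -9.47236314e-01, -3.20531686e-01,
         8.28296767e-02],
       [ 9.99998413e-01,  1.78118173e-03, -3.96089320e-05,
        -9.69470050e-04],
       [ 6.08444201e-04, -3.20531111e-01,  9.47237793e-01,
        -1.73219094e-01],
       [ 0.00000000e+00,  0.00000000e+00,  0.00000000e+00,
         1.00000000e+00]])}
0.15
```

View pics/scene0.png

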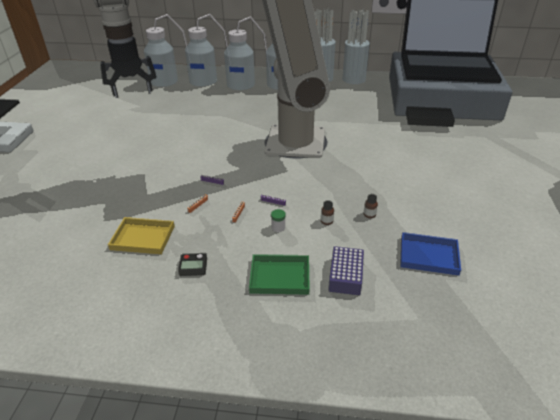

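View pics/side0.png

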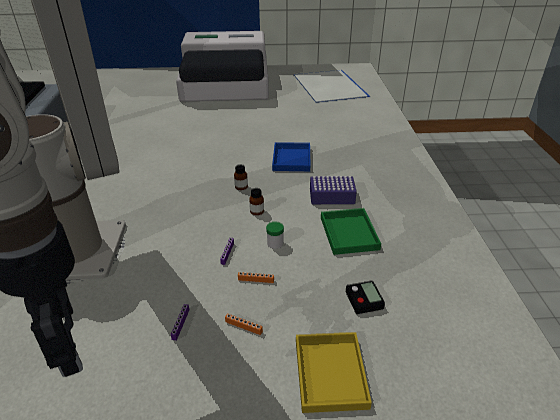

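View pics/wrist0.png

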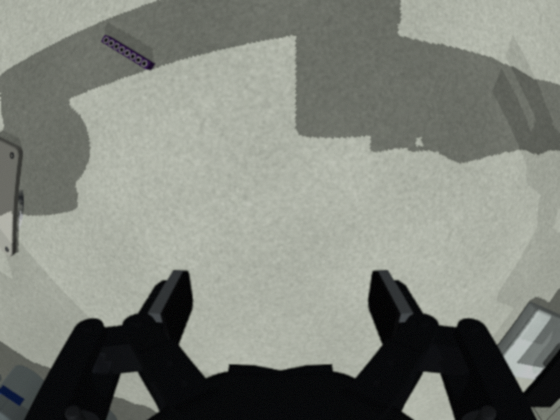

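The scene picture shows:
- Bottles at (327,213) and (371,206), pot at (279,220).
- Orange strips at (198,204) and (239,211), with purple look-alikes at (212,180) and (273,200).
- Trays: yellow (141,236), green (280,274), blue (430,253).
- Rack at (347,270), timer at (193,264).

The strips meant are the orange ones. I'll enlarge to confirm, then measure.

```bash
cat > h.py <<'E'
import numpy as np, cv2
from scipy.spatial.transform import Rotation as R
from workcell import bot, vision
def cam(n,obs=None):
    c=vision.get_calibration(n); f=210/np.tan(np.radians(c['vertical_fov']/2))
    if n=='wrist':
        T=np.eye(4);T[:3,:3]=R.from_quat(obs['tool_rot']).as_matrix();T[:3,3]=obs['eef_pos']
        T=T@c['T_tool_cam']; Rw=T[:3,:3].T; t=-Rw@T[:3,3]
    else: Rw=cv2.Rodrigues(c['rvec'])[0]; t=np.array(c['tvec'])
    return dict(f=f,c=np.array([c['cx'],c['cy']]),R=Rw,t=t,o=-Rw.T@t,fish=n=='wrist')
def proj(C,P):
    p=np.atleast_2d(P)@C['R'].T+C['t']
    if C['fish']:
        rr=np.linalg.norm(p[:,:2],axis=1); th=np.arctan2(rr,p[:,2]); return C['c']+C['f']*(th/np.maximum(rr,1e-9))[:,None]*p[:,:2]
    return C['c']+C['f']*p[:,:2]/p[:,2:]
def ray(C,uv):
    d=(np.asarray(uv,float)-C['c'])/C['f']
    if C['fish']:
        th=np.linalg.norm(d); v=np.r_[d/max(th,1e-9)*np.sin(th),np.cos(th)]
    else: v=np.r_[d,1]
    v=C['R'].T@v; return v/np.linalg.norm(v)
def onz(C,uv,z):
    v=ray(C,uv); return C['o']+v*(z-C['o'][2])/v[2]
def tri(obsl):
    A=np.zeros((3,3));b=np.zeros(3)
    for C,uv in obsl:
        v=ray(C,uv);M=np.eye(3)-np.outer(v,v);A+=M;b+=M@C['o']
    x=np.linalg.solve(A,b); return x,[np.linalg.norm(proj(C,x)[0]-uv) for C,uv in obsl]
RANGES=dict(orange=((3,150,90),(14,255,255)),yellow=((20,150,80),(32,255,255)),green=((50,120,40),(80,255,255)),blue=((105,150,50),(125,255,255)),purple=((126,60,30),(160,255,255)),black=((0,0,0),(180,255,45)))
def blobs(im,col,amin=25):
    hsv=cv2.cvtColor(im,cv2.COLOR_RGB2HSV); m=cv2.inRange(hsv,*map(np.array,RANGES[col]))
    m=cv2.morphologyEx(m,cv2.MORPH_CLOSE,np.ones((3,3)))
    n,l,s,c=cv2.connectedComponentsWithStats(m)
    return [(c[i],s[i],l==i) for i in range(1,n) if s[i][4]>=amin]
E
python3 - <<'E'
from h import *
for n in ["scene","side"]:
    im=cv2.imread(f"pics/{n}0.png")[:,:,::-1].copy()
    for col in ["orange","yellow","green","blue","purple"]:
        for c,s,m in blobs(im,col):
            print(n,col,c.round(1),s)
    for t in ["amber_a_center","strip_a_center","pot_center","timer","tip_rack"]:
        pass
a=cv2.imread("pics/scene0.png")[165:300,100:470]; cv2.imwrite("pics/c1.png",cv2.resize(a,None,fx=2.1,fy=2.1,interpolation=2))
a=cv2.imread("pics/side0.png")[135:415,150:400]; cv2.imwrite("pics/c2.png",cv2.resize(a,None,fx=2.1,fy=2.1,interpolation=2))
E
```

```text
scene orange [196.5 205. ] [189 198  18  14  34]
scene yellow [142.1 236. ] [ 109  222   64   27 1060]
scene green [277.9 213.8] [272 211  12   7  69]
scene green [279.2 275.1] [ 251  257   57   33 1370]
scene blue [196.7  66. ] [191  65  12   3  35]
scene blue [236.4  69.1] [231  68  12   4  34]
scene blue [427.9 254.1] [ 402  234   58   37 1216]
scene purple [212.2 180. ] [201 177  22   7  81]
scene purple [272.8 200.2] [261 196  24   9 100]
side orange [255.6 277.9] [238 273  36  10 219]
side orange [242.8 324.6] [225 315  38  20 237]
side yellow [332.2 374.4] [ 296  333   75   80 4830]
side green [205.8  36.5] [195  36  23   2  43]
side green [349.8 231.1] [ 321  208   60   47 2043]
side green [274.4 228.5] [266 222  18  14 190]
side blue [218.8  13.4] [ 166    0   94   32 2279]
side blue [104.1  29.6] [99 12 13 28 79]
side blue [127.9  53. ] [121  46  15  16  56]
side blue [291.1 156.7] [ 272  143   38   29 1030]
side purple [333.  191.1] [ 310  177   46   28 1020]
side purple [226.6 251.1] [220 238  14  27 166]
side purple [179.7 322. ] [171 304  19  37 271]
```

View pics/c1.png

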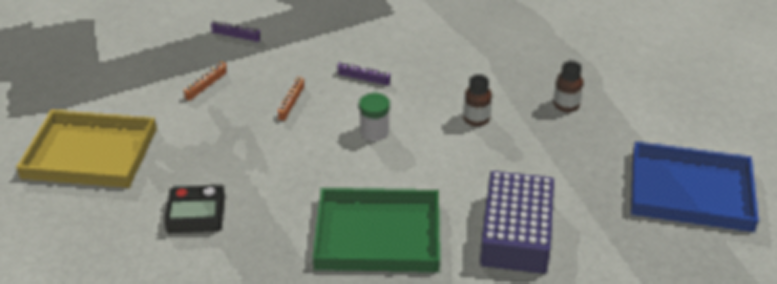

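View pics/c2.png

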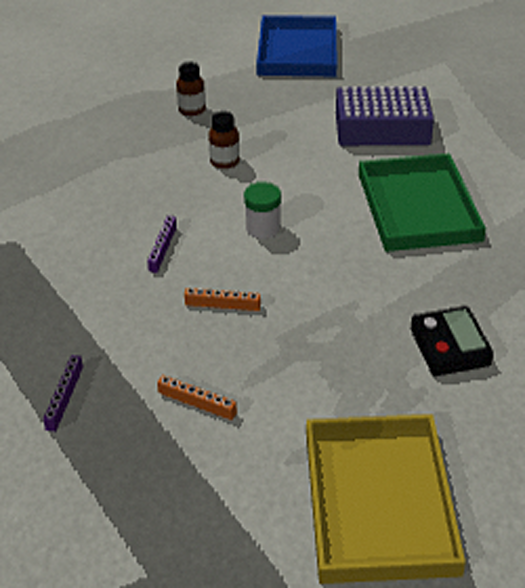

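```bash
cat > fit.py <<'E'
from h import *
from scipy.optimize import minimize
def box(l,w,z0,z1): return np.array([[x*l/2,y*w/2,z] for x in(-1,1) for y in(-1,1) for z in(z0,z1)])
def cyl(d,z0,z1): a=np.linspace(0,2*np.pi,40); return np.vstack([np.c_[d/2*np.cos(a),d/2*np.sin(a),0*a+z] for z in(z0,z1)])
def place(P,q):
    c,s=np.cos(q[3]),np.sin(q[3]); return P@np.array([[c,s,0],[-s,c,0],[0,0,1]])+np.array([q[0],q[1],q[2]])
S=6
def cost(q,P,views):
    tot=0
    for C,m,(u0,v0) in views:
        uv=proj(C,place(P,q)); h=cv2.convexHull(uv.astype(np.float32))[:,0]
        h=((h-[u0,v0]+.5)*S*16).round().astype(np.int32)
        r=np.zeros(m.shape,np.uint8); cv2.fillConvexPoly(r,h,1,shift=4)
        tot+=1-(r&m).sum()/max((r|m).sum(),1)
    return tot
def fit(P,views0,q0,free=(0,1,3)):
    views=[]
    for C,m in views0:
        hull=cv2.convexHull(np.argwhere(m)[:,::-1].astype(np.int32))
        mm=np.zeros(m.shape,np.uint8); cv2.fillConvexPoly(mm,hull,1)
        ys,xs=np.nonzero(mm); u0,v0,u1,v1=xs.min()-15,ys.min()-15,xs.max()+16,ys.max()+16
        u0=max(u0,0);v0=max(v0,0)
        views.append((C,cv2.resize(mm[v0:v1,u0:u1],None,fx=S,fy=S,interpolation=cv2.INTER_NEAREST),(u0,v0)))
    free=list(free); best=None; step={0:.01,1:.01,2:.006,3:.15}
    q=np.array(q0,float)
    for _ in range(2):
        def f(x): qq=q.copy(); qq[free]=x; return cost(qq,P,views)
        sim=np.vstack([q[free]]+[q[free]+np.eye(len(free))[i]*step[k] for i,k in enumerate(free)])
        r=minimize(f,q[free],method='Nelder-Mead',options=dict(initial_simplex=sim,xatol=1e-4,fatol=1e-5)); q[free]=r.x
    return q,r.fun/len(views)
E
python3 - <<'E'
from fit import *
im={n:cv2.imread(f"pics/{n}0.png")[:,:,::-1].copy() for n in("scene","side")}
C={n:cam(n) for n in im}
RANGES['orange']=((2,120,60),(16,255,255))
def near(n,col,uv): return min(blobs(im[n],col,12),key=lambda b:np.hypot(*(b[0]-uv)))
print([ (b[0].round(),b[1][4]) for b in blobs(im['scene'],'orange',8)])
for nm,col,a,b in [("yellow","yellow",(142,236),(332,374)),("green","green",(279,275),(350,231)),("blue","blue",(428,254),(291,157))]:
    A,B=near('scene',col,a),near('side',col,b)
    p0=onz(C['side'],B[0],.01)
    for vs in ([(C['scene'],A[2]),(C['side'],B[2])],[(C['side'],B[2])],[(C['scene'],A[2])]):
        res=[fit(box(.11,.14,0,.02),vs,[p0[0],p0[1],0,y]) for y in(0,)]
        q,c=min(res,key=lambda r:r[1]); print(nm,q.round(4),round(c,3))
for nm,a,b in [("s1",(198,204),(242.8,324.6)),("s2",(239,211),(255.6,278))]:
    A,B=near('scene','orange',a),near('side','orange',b); p0=onz(C['side'],B[0],.008)
    print(A[1])
    for vs,fr in (([(C['scene'],A[2]),(C['side'],B[2])],(0,1,2,3)),([(C['side'],B[2])],(0,1,3))):
        q,c=min([fit(box(.076,.01,0,.016),vs,[p0[0],p0[1],0,y],fr) for y in(.3,1.3,-1.2,-.3)],key=lambda r:r[1]); print(nm,q.round(4),round(c,3))
A,B=near('scene','green',(278,214)),near('side','green',(274,228)); p0=onz(C['side'],B[0],.045)
print("pot",fit(cyl(.04,.038,.05),[(C['scene'],A[2]),(C['side'],B[2])],[p0[0],p0[1],0,0],(0,1,2)))
for i,(a,b) in enumerate([((327.5,204),(256.5,191)),((372,198),(240,167.5))]):
    print("cap",tri([(C['scene'],a),(C['side'],b)]))
for i,(a,b) in enumerate([((347,270),(333,190)),((193,264),(365,297))]):
    print("rack/timer",tri([(C['scene'],a),(C['side'],b)]))
E
```

```text
[(array([25., 37.]), np.int32(1927)), (array([197., 204.]), np.int32(70)), (array([238., 213.]), np.int32(45)), (array([186., 257.]), np.int32(12))]
yellow [ 0.5388 -0.3548  0.     -0.0107] 0.178
yellow [ 0.5389 -0.3549  0.     -0.0093] 0.016
yellow [ 0.5246 -0.3582  0.      0.1048] 0.32
green [0.6372 0.0256 0.     0.0856] 0.16
green [0.6374 0.0256 0.     0.0866] 0.023
green [0.621  0.0215 0.     0.0524] 0.275
blue [ 0.5243  0.3904  0.     -0.1005] 0.174
blue [ 0.5242  0.3906  0.     -0.0995] 0.026
blue [ 0.5087  0.3911  0.     -0.1261] 0.302
[189 196  18  16  70]
s1 [ 3.8870e-01 -2.4310e-01 -6.0000e-04  2.6616e+00] 0.251
s1 [ 0.3885 -0.2435  0.     -0.4899] 0.067
[233 204  11  18  45]
s2 [ 0.4127 -0.1198  0.0005 -0.1523] 0.278
s2 [ 0.4128 -0.1193  0.     -0.1686] 0.067
pot (array([ 4.58581889e-01, -1.13912773e-03, -2.22206906e-04,  0.00000000e+00]), np.float64(0.34145718200709624))
cap (array([0.42008374, 0.12642437, 0.06236885]), [np.float64(0.2258306995188264), np.float64(0.24441062347234613)])
cap (array([0.37740781, 0.24558739, 0.06029451]), [np.float64(0.3965065618509405), np.float64(0.40431395162150446)])
rack/timer (array([0.62013192, 0.1825926 , 0.02193259]), [np.float64(0.42954581428971167), np.float64(0.38687416789660856)])
rack/timer (array([ 0.63076196, -0.19233324,  0.01141602]), [np.float64(0.40910432260227286), np.float64(0.504266294957711)])
```

Confirmed: the orange strips at scene (198,204) and (239,211), side (243,325) and (256,278), fit the description. The purple ones are look-alikes. Moving above strip 1 (TCP x 0.388, y −0.243, strip yaw −0.49).

send_rows --targets '[[[1.6,1.8,-0.3,0.18,8],[3.2,3.6,-0.6,0.36,7],[4.8,5.4,-0.9,0.54,6],[6.4,7.2,-1.2,0.72,4],[8.0,9.0,-1.5,0.9,4],[9.6,10.8,-1.8,1.08,4],[11.2,12.6,-2.1,1.26,4],[12.8,14.4,-2.4,1.44,4],[14.4,16.2,-2.7,1.62,4],[16.0,18.0,-3.0,1.8,4],[17.6,19.8,-3.3,1.98,4],[19.2,21.6,-3.6,2.16,4]]]'

```text
clock: 1.65
eef_pos: [0.3887, -0.243, 0.1642]
tool_rot: [0.282, 0.959, 0.0, -0.0]
ft_force: [0.5, -0.3, 0.4]
grip_width: 0.0402
```

send_rows --targets '[[[0,0,-1,0.09,4],[0,0,-1,0.09,4],[0,0,-1,0.09,4]]]'

```text
clock: 2.02
eef_pos: [0.3883, -0.2439, 0.1547]
tool_rot: [0.242, 0.97, 0.0, -0.0]
ft_force: [0.2, 0.2, -0.8]
grip_width: 0.0398
```

```bash
cat > look.py <<'E'
import sys
from fit import *
def shot(tag,n='wrist'):
    o=bot.get_obs(); im=vision.camera(n); cv2.imwrite(f"pics/{tag}.png",im[:,:,::-1])
    M=R.from_quat(o['tool_rot']).as_matrix()
    print("t",round(float(o['clock']),2),"tcp",o['eef_pos'].round(4),"jaw yaw",round(float(np.arctan2(M[1,1],M[0,1])),3),"tilt",M[:,2].round(3),"q6",o['joint_pos'][5].round(2),"grip",round(o['grip_width'],4),"F",o['ft_force'].round(1))
    return o,im
E
python3 - <<'E'
from look import *
RANGES['orange']=((2,120,60),(16,255,255))
o,im=shot("w1"); C=cam('wrist',o)
for b in blobs(im,'orange',60):
    p=onz(C,b[0],.008); 
    q,c=min([fit(box(.076,.01,0,.016),[(C,b[2])],[p[0],p[1],0,y]) for y in(-.4,)],key=lambda r:r[1]); print(b[0].round(),b[1],q.round(4),round(c,3))
E
```

```text
t 2.02 tcp [ 0.3883 -0.2439  0.1547] jaw yaw 1.081 tilt [-0.  0. -1.] q6 -0.07 grip 0.0398 F [ 0.2  0.2 -0.8]
[392. 151.] [382 117  27  72 373] [ 0.412  -0.1202  0.     -0.1621] 0.149
[535. 371.] [509 353  51  36 171] [ 0.9421  0.0448  0.     -1.3823] 0.626
```

View pics/w1.png

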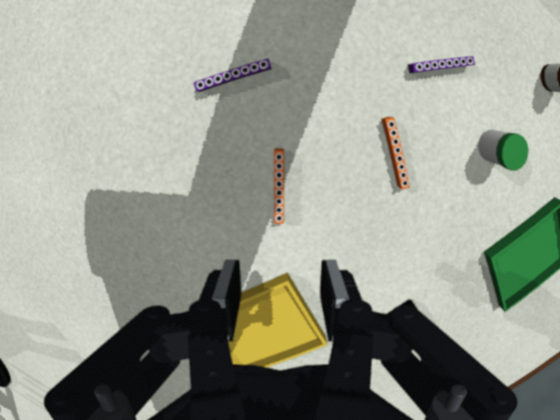

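The wrist view shows strip 1 at (279,187), aligned with the image columns, and strip 2 at (396,152). The purple look-alikes are at (232,75) and (441,64), the pot at (512,151). I'll fit both orange strips from this view.

```bash
python3 - <<'E'
from look import *
o=bot.get_obs(); C=cam('wrist',o); im=cv2.imread("pics/w1.png")[:,:,::-1].copy()
hsv=cv2.cvtColor(im,cv2.COLOR_RGB2HSV); print(hsv[187,274:285].tolist())
for lo in ((0,90,40),(0,60,40)):
  RANGES['orange']=(lo,(16,255,255))
  for uv in((279,187),(396,152)):
    b=min(blobs(im,'orange',30),key=lambda b:np.hypot(*(b[0]-uv))); p=onz(C,b[0],.008)
    q,c=fit(box(.076,.01,0,.016),[(C,b[2])],[p[0],p[1],0,-.3]); print(b[0].round(1),b[1],q.round(4),round(c,3))
# triangulate strip ends (top face) wrist+side
Cs=cam('side'); 
for q in ([.3885,-.2435,0,-.49],[.4128,-.1193,0,-.165]):
    P=place(np.array([[.038,0,.016],[-.038,0,.016],[0,0,.016]]),np.array(q)); print(proj(C,P).round(1).tolist(),proj(Cs,P).round(1).tolist())
P=onz(C,(512,151),.05);print("pot",P)
E
```

```text
[[11, 128, 138], [10, 160, 148], [10, 134, 152], [10, 102, 150], [10, 87, 144], [11, 95, 142], [10, 109, 147], [10, 130, 151], [10, 157, 151], [11, 124, 148], [15, 49, 161]]
[278.5 173. ] [274 148  10  52 304] [ 0.388  -0.2445  0.     -0.4849] 0.244
[394.2 152. ] [382 117  28  72 550] [ 0.4125 -0.1199  0.     -0.1653] 0.056
[278.7 183.9] [273 148  12  76 612] [ 0.3877 -0.2445  0.     -0.4846] 0.125
[395.1 152.3] [382 117  28  73 761] [ 0.4126 -0.12    0.     -0.172 ] 0.065
[[279.4, 223.7], [279.6, 149.9], [279.5, 187.9]] [[260.9, 327.3], [225.5, 314.2], [242.9, 320.7]]
[[406.9, 188.4], [390.3, 117.6], [399.3, 153.8]] [[273.2, 275.5], [237.5, 272.9], [255.3, 274.2]]
pot [ 0.45455673 -0.00653444  0.05      ]
```

Both views agree within 1 mm. Descending and gripping.

send_rows --targets '[[[0,0,-4,0,4],[0,0,-8,0,4],[0,0,-11,0,4],[0,0,-13,0,4],[0,0,-14.2,0,4],[0,0,-15,0,4],[0,0,-15,0,4],[0,0,-15,0,2.5],[0,0,-15,0,1.5],[0,0,-15,0,0.6],[0,0,-15,0,0.6],[0,0,-15,0,0.6]]]'

```text
clock: 3.58
eef_pos: [0.3885, -0.2438, 0.0047]
tool_rot: [0.241, 0.97, -0.0, 0.0]
ft_force: [-0.6, -1.0, 0.4]
grip_width: 0.0064
```

send_rows --targets '[[[0,0,0,0,0.5],[0,0,0,0,0.5],[0,0,1,0,0.5],[0,0,2.5,0,0.5],[0,0,4,0,0.5],[0,0,6,0,0.5],[0,0,6,0,0.5]]]'

```text
clock: 4.45
eef_pos: [0.39, -0.2448, 0.0665]
tool_rot: [0.241, 0.97, -0.001, 0.002]
ft_force: [-0.7, -0.3, -1.0]
grip_width: 0.005
```

```bash
python3 - <<'E'
from look import *
shot("w2"); shot("s2","side")
a=cv2.imread("pics/w2.png"); b=cv2.imread("pics/s2.png")[200:410,150:430]; cv2.imwrite("pics/j2.png",np.hstack([cv2.resize(a,(400,300)),cv2.resize(b,(400,300))]))
E
```

```text
t 4.45 tcp [ 0.39   -0.2448  0.0665] jaw yaw 1.083 tilt [ 0.004 -0.002 -1.   ] q6 -0.07 grip 0.005 F [-0.7 -0.3 -1. ]
t 4.5 tcp [ 0.3892 -0.2442  0.0654] jaw yaw 1.083 tilt [ 0.002 -0.001 -1.   ] q6 -0.07 grip 0.0051 F [-0.8 -0.4 -0.2]
```

View pics/j2.png

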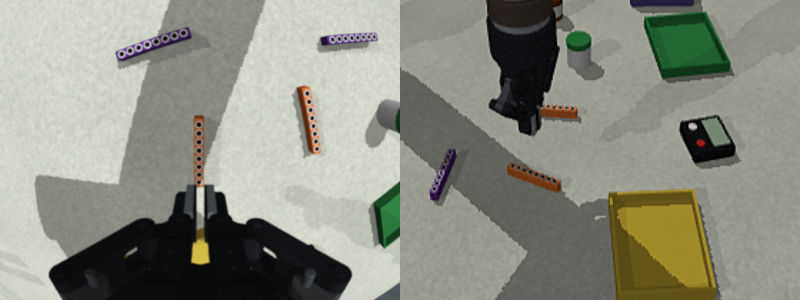

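The grip missed. The strip is undisturbed, but the wrist picture shows it ahead of the fingers (strip at about (199,150) in the left half). I'll compare the projections.

```bash
python3 - <<'E'
from look import *
o=bot.get_obs(); C=cam('wrist',o); Cs=cam('side'); Csc=cam('scene')
t=o['eef_pos']
print("tcp in wrist",proj(C,t),"side",proj(Cs,t),"scene",proj(Csc,t), "cam pos",C['o'])
P=place(np.array([[.038,0,.016],[-.038,0,.016]]),np.array([.388,-.2445,0,-.485])); print(proj(C,P),proj(Cs,P),proj(Csc,P))
c=vision.get_calibration('wrist'); T=c['T_tool_cam']; print(R.from_matrix(T[:3,:3]).as_euler('xyz',degrees=True))
# base circle, known (0,0,0)
print(proj(Cs,[0,0,0]),proj(Csc,[0,0,0]))
shot("sc2","scene")
a=cv2.imread("pics/s2.png")[200:350,180:330]; cv2.imwrite("pics/j3.png",np.hstack([cv2.resize(a,(500,500)),cv2.resize(cv2.imread("pics/sc2.png")[150:250,150:250],(300,500))[:, :300]]))
E
```

```text
tcp in wrist [[278.27829239 248.95785708]] side [[241.46965216 302.99941688]] scene [[195.42603646 187.47641574]] cam pos [ 0.31541183 -0.20408449  0.23787036]
[[277.65749676 265.74039587]
 [277.25651547 168.4715681 ]] [[260.72680484 327.70115967]
 [225.14086775 314.72686676]] [[188.13712706 207.98870601]
 [206.30285399 194.46675614]]
[-1.86680379e+01  2.20786419e-02  8.99040743e+01]
[[ 74.54652719 250.63516758]] [[295.46867387 141.26364809]]
t 4.55 tcp [ 0.3885 -0.2438  0.0647] jaw yaw 1.083 tilt [ 0.001 -0.    -1.   ] q6 -0.07 grip 0.005 F [ 0.4 -0.6 -0.1]
```

View pics/j3.png

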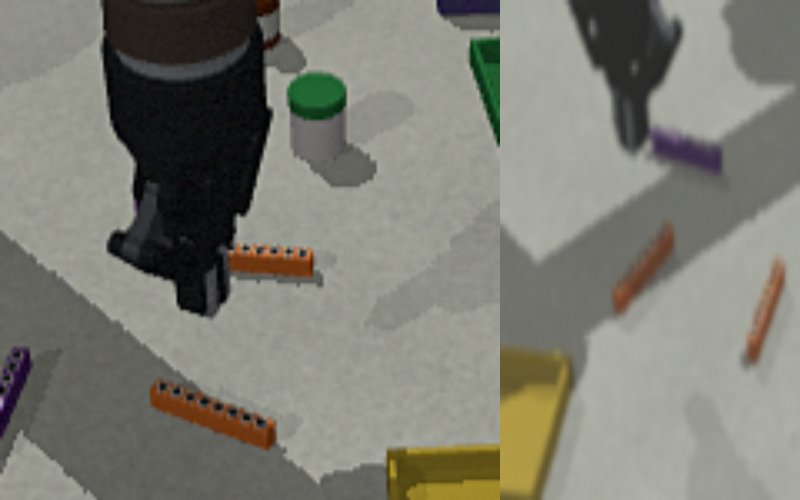

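View pics/w2.png

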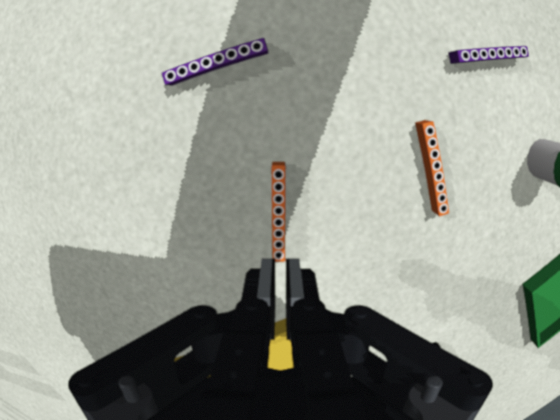

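```bash
python3 - <<'E'
from look import *
o=bot.get_obs(); C=cam('wrist',o); Cs=cam('side'); Csc=cam('scene')
t=o['eef_pos']
for d in(0,.01,.015,.02): print(d,[proj(c,t+[0,0,d])[0].round(1) for c in(C,Cs,Csc)])
for n,x0,y0,w in(("s2",200,240,60),("sc2",170,150,50),("w2",230,230,100)):
    cv2.imwrite(f"pics/z_{n}.png",cv2.resize(cv2.imread(f"pics/{n}.png")[y0:y0+w,x0:x0+w],(260,260),interpolation=cv2.INTER_NEAREST))
cv2.imwrite("pics/z.png",np.hstack([cv2.imread(f"pics/z_{n}.png") for n in("s2","sc2","w2")]))
E
```

```text
0 [array([278.3, 249. ]), array([241.2, 303.1]), array([195.6, 187.5])]
0.01 [array([278.2, 256.6]), array([240.9, 299.3]), array([195.1, 184.6])]
0.015 [array([278.2, 260.7]), array([240.8, 297.4]), array([194.9, 183.2])]
0.02 [array([278.1, 265.1]), array([240.6, 295.4]), array([194.7, 181.7])]
```

View pics/z.png

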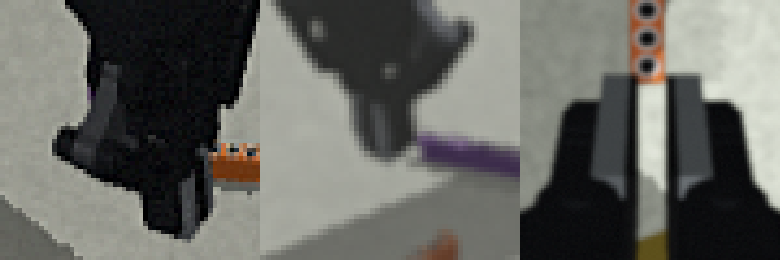

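All three views put the visible fingertips about 18–20 mm above the reported TCP, so the fingers closed above the 16 mm strip. I'll touch the bench gently at a free spot beside it with the fingers shut, to measure the offset.

send_rows --targets '[[[-2.5,-3,0,0,0],[-5,-6,-1,0,0],[-5,-6,-3,0,0],[-5,-6,-5,0,0],[-5,-6,-6,0,0],[-5,-6,-6,0,0],[-5,-6,-6,0,0]]]'

```text
clock: 5.48
eef_pos: [0.3389, -0.304, 0.005]
tool_rot: [0.241, 0.97, -0.0, 0.0]
ft_force: [-0.6, -0.4, -0.6]
grip_width: -0.0003
```

send_rows --targets '[[[0,0,-0.3,0,0],[0,0,-0.3,0,0],[0,0,-0.3,0,0]]]'

```text
clock: 5.85
eef_pos: [0.3386, -0.3039, 0.0018]
tool_rot: [0.241, 0.97, -0.0, 0.0]
ft_force: [-0.9, -0.4, -0.1]
grip_width: 0.0002
```

send_rows --targets '[[[0,0,-0.3,0,0],[0,0,-0.3,0,0],[0,0,-0.3,0,0]]]'

```text
clock: 6.22
eef_pos: [0.3384, -0.3037, -0.0015]
tool_rot: [0.242, 0.97, 0.0, -0.0]
ft_force: [0.4, -0.1, 0.3]
grip_width: -0.0002
```

```bash
python3 - <<'E'
from look import *
shot("w4"); o,_=shot("s4","side"); shot("sc4","scene")
for d in(0,.01,.02): print(d,[proj(c,o['eef_pos']+[0,0,d])[0].round(1) for c in(cam('side'),cam('scene'))])
a=cv2.resize(cv2.imread("pics/s4.png")[250:390,120:260],(400,400),interpolation=2)
b=cv2.resize(cv2.imread("pics/sc4.png")[150:230,150:230],(400,400),interpolation=2)
cv2.imwrite("pics/z4.png",np.hstack([a,b]))
E
```

```text
t 6.22 tcp [ 0.3384 -0.3037 -0.0015] jaw yaw 1.083 tilt [-0.  0. -1.] q6 -0.24 grip -0.0002 F [ 0.4 -0.1  0.3]
t 6.28 tcp [ 0.3384 -0.3038 -0.0014] jaw yaw 1.083 tilt [-0.  0. -1.] q6 -0.24 grip -0.0 F [-0.5 -0.4 -0.2]
t 6.33 tcp [ 0.3384 -0.3038 -0.0014] jaw yaw 1.083 tilt [-0.  0. -1.] q6 -0.24 grip 0.0001 F [ 0.1 -0.1  0.1]
0 [array([215.1, 354.6]), array([183. , 194.3])]
0.01 [array([214.6, 351.1]), array([182.5, 191.6])]
0.02 [array([214.1, 347.6]), array([182.1, 188.9])]
```

View pics/z4.png

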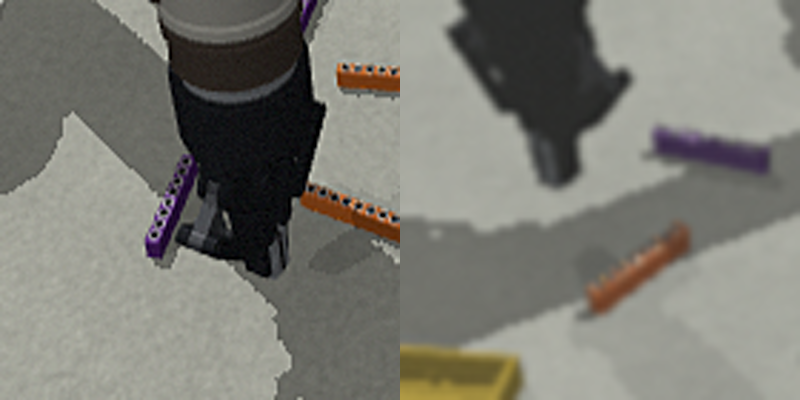

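send_rows --targets '[[[0,0,-0.3,0,0],[0,0,-0.3,0,0],[0,0,-0.6,0,0],[0,0,-0.6,0,0]]]'

```text
clock: 6.88
eef_pos: [0.3383, -0.3036, -0.0077]
tool_rot: [0.241, 0.97, 0.0, -0.0]
ft_force: [0.0, -0.1, -0.2]
grip_width: 0.0
```

send_rows --targets '[[[0,0,-0.2,0,0],[0,0,-0.2,0,0],[0,0,-0.4,0,0],[0,0,-0.4,0,0]]]'

```text
clock: 7.38
eef_pos: [0.3383, -0.3037, -0.0116]
tool_rot: [0.241, 0.97, 0.0, -0.0]
ft_force: [-0.4, -0.3, 0.2]
grip_width: 0.0001
```

send_rows --targets '[[[0,0,-0.2,0,0],[0,0,-0.2,0,0]]]'

```text
clock: 7.62
eef_pos: [0.3383, -0.3037, -0.0136]
tool_rot: [0.242, 0.97, 0.0, -0.0]
ft_force: [0.1, 0.3, 0.2]
grip_width: -0.0001
```

send_rows --targets '[[[0,0,-0.2,0,0],[0,0,-0.2,0,0]]]'

```text
clock: 7.88
eef_pos: [0.3383, -0.3037, -0.0156]
tool_rot: [0.241, 0.97, 0.0, -0.0]
ft_force: [0.2, 0.4, 0.3]
grip_width: 0.0
```

send_rows --targets '[[[0,0,-0.1,0,0],[0,0,-0.1,0,0]]]'

```text
clock: 8.12
eef_pos: [0.3384, -0.3038, -0.0164]
tool_rot: [0.242, 0.97, 0.0, -0.0]
ft_force: [0.4, -0.9, -0.5]
grip_width: 0.0002
```

send_rows --targets '[[[0,0,-0.1,0,0],[0,0,-0.1,0,0]]]'

```text
clock: 8.38
eef_pos: [0.3384, -0.3037, -0.0175]
tool_rot: [0.241, 0.97, 0.0, -0.0]
ft_force: [-0.4, -0.5, 0.4]
grip_width: -0.0002
```

send_rows --targets '[[[0,0,-0.1,0,0],[0,0,-0.1,0,0]]]'

```text
clock: 8.62
eef_pos: [0.3384, -0.3037, -0.0185]
tool_rot: [0.242, 0.97, 0.0, -0.0]
ft_force: [0.3, -0.1, 0.2]
grip_width: 0.0001
```

send_rows --targets '[[[0,0,-0.1,0,0],[0,0,-0.1,0,0]]]'

```text
clock: 8.88
eef_pos: [0.3384, -0.3037, -0.0195]
tool_rot: [0.241, 0.97, 0.0, -0.0]
ft_force: [0.3, 0.5, -0.0]
grip_width: 0.0002
```

```bash
python3 - <<'E'
from look import *
shot("w5"); o,_=shot("s5","side"); shot("sc5","scene")
for d in(0,.01,.02,.03): print(d,[proj(c,o['eef_pos']+[0,0,d])[0].round(1) for c in(cam('side'),cam('scene'))])
a=cv2.resize(cv2.imread("pics/s5.png")[310:380,180:250],(400,400),interpolation=2)
b=cv2.resize(cv2.imread("pics/sc5.png")[165:215,160:210],(400,400),interpolation=2)
cv2.imwrite("pics/z5.png",np.hstack([a,b]))
E
```

```text
t 8.88 tcp [ 0.3384 -0.3037 -0.0195] jaw yaw 1.083 tilt [-0.  0. -1.] q6 -0.24 grip 0.0002 F [ 0.3  0.5 -0. ]
t 8.93 tcp [ 0.3384 -0.3038 -0.0194] jaw yaw 1.083 tilt [-0.  0. -1.] q6 -0.24 grip 0.0001 F [-1.   0.7 -0.6]
t 8.97 tcp [ 0.3384 -0.3038 -0.0194] jaw yaw 1.083 tilt [-0.  0. -1.] q6 -0.24 grip 0.0001 F [-0.3 -0.1  0.4]
0 [array([216. , 360.7]), array([183.9, 199.1])]
0.01 [array([215.5, 357.3]), array([183.4, 196.4])]
0.02 [array([215. , 353.9]), array([182.9, 193.7])]
0.03 [array([214.5, 350.4]), array([182.5, 191. ])]
```

View pics/z5.png

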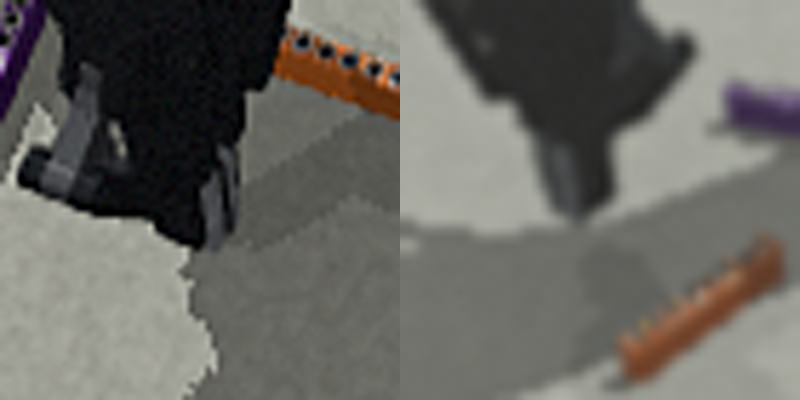

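View pics/w5.png

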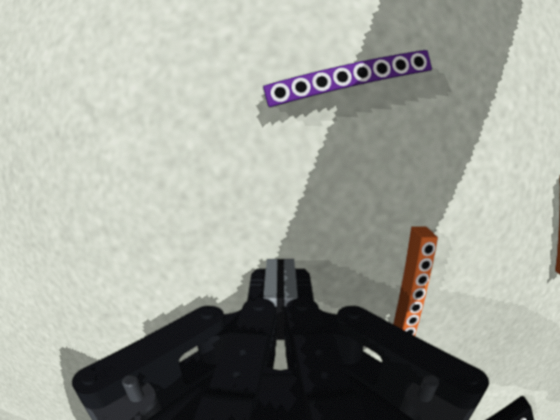

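The tip is now very close to the bench at side (217,353). A couple more 1 mm steps.

send_rows --targets '[[[0,0,-0.1,0,0],[0,0,-0.1,0,0]]]'

```text
clock: 9.28
eef_pos: [0.3384, -0.3037, -0.0205]
tool_rot: [0.241, 0.97, 0.0, -0.0]
ft_force: [-0.1, 0.8, 0.3]
grip_width: -0.0006
```

send_rows --targets '[[[0,0,-0.1,0,0],[0,0,-0.1,0,0]]]'

```text
clock: 9.52
eef_pos: [0.3384, -0.3037, -0.0215]
tool_rot: [0.242, 0.97, 0.0, -0.0]
ft_force: [0.4, 0.1, -0.0]
grip_width: 0.0002
```

send_rows --targets '[[[0,0,-0.1,0,0],[0,0,-0.1,0,0]]]'

```text
clock: 9.78
eef_pos: [0.3384, -0.3037, -0.0225]
tool_rot: [0.241, 0.97, 0.0, -0.0]
ft_force: [-0.7, -0.5, -0.0]
grip_width: 0.0
```

send_rows --targets '[[[0,0,-0.1,0,0],[0,0,-0.1,0,0]]]'

```text
clock: 10.02
eef_pos: [0.3384, -0.3037, -0.0235]
tool_rot: [0.241, 0.97, 0.0, -0.0]
ft_force: [0.3, 0.1, 0.3]
grip_width: -0.0
```

send_rows --targets '[[[0,0,-0.1,0,0],[0,0,-0.1,0,0]]]'

```text
clock: 10.28
eef_pos: [0.3384, -0.3037, -0.0245]
tool_rot: [0.241, 0.97, 0.0, -0.0]
ft_force: [0.7, 0.2, -1.0]
grip_width: 0.0
```

```bash
python3 - <<'E'
from look import *
o,_=shot("s6","side"); shot("sc6","scene"); print(o['tau'])
for d in(0,.01,.02,.03): print(d,[proj(c,o['eef_pos']+[0,0,d])[0].round(1) for c in(cam('side'),cam('scene'))])
a=cv2.resize(cv2.imread("pics/s6.png")[310:380,180:250],(400,400),interpolation=2)
b=cv2.resize(cv2.imread("pics/sc6.png")[165:215,160:210],(400,400),interpolation=2)
cv2.imwrite("pics/z6.png",np.hstack([a,b]))
E
```

```text
t 10.28 tcp [ 0.3384 -0.3037 -0.0245] jaw yaw 1.083 tilt [-0.  0. -1.] q6 -0.24 grip 0.0 F [ 0.7  0.2 -1. ]
t 10.32 tcp [ 0.3384 -0.3038 -0.0244] jaw yaw 1.083 tilt [-0.  0. -1.] q6 -0.24 grip -0.0001 F [0.3 0.5 0.3]
[ 3.20051704e-04 -3.66994679e+01  1.76752120e+01 -1.59355887e-02
 -1.75541486e-04  1.02939342e-06]
0 [array([216.3, 362.4]), array([184.1, 200.4])]
0.01 [array([215.8, 359. ]), array([183.7, 197.8])]
0.02 [array([215.3, 355.6]), array([183.2, 195.1])]
0.03 [array([214.7, 352.1]), array([182.7, 192.4])]
```

View pics/z6.png

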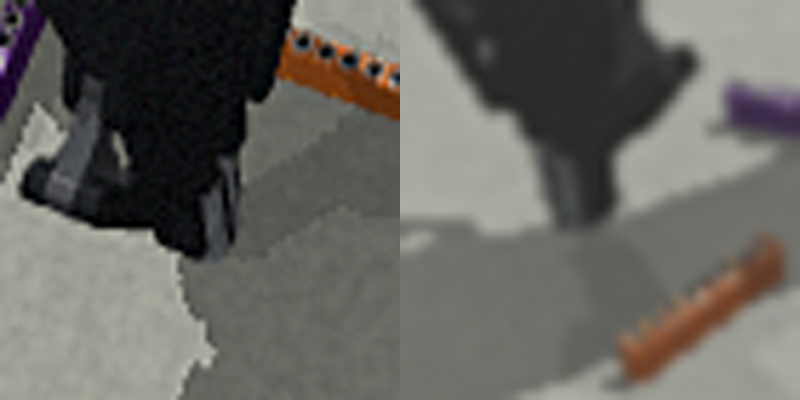

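send_rows --targets '[[[0,0,-0.1,0,0],[0,0,-0.1,0,0]]]'

```text
clock: 10.62
eef_pos: [0.3384, -0.3037, -0.0255]
tool_rot: [0.241, 0.97, 0.0, -0.0]
ft_force: [0.1, -0.1, 0.1]
grip_width: 0.0001
```

send_rows --targets '[[[0,0,-0.1,0,0],[0,0,-0.1,0,0]]]'

```text
clock: 10.88
eef_pos: [0.3384, -0.3037, -0.0265]
tool_rot: [0.241, 0.97, 0.0, -0.0]
ft_force: [-0.1, -0.2, 0.4]
grip_width: -0.0003
```

send_rows --targets '[[[0,0,-0.1,0,0],[0,0,-0.1,0,0]]]'

```text
clock: 11.12
eef_pos: [0.3384, -0.3037, -0.0275]
tool_rot: [0.241, 0.97, 0.0, -0.0]
ft_force: [-1.1, -0.1, 0.0]
grip_width: 0.0
```

```bash
python3 - <<'E'
from look import *
shot("w7"); shot("s7","side"); shot("sc7","scene")
T=[cv2.resize(cv2.imread(f"pics/{n}.png")[325:365,200:240],(260,260),interpolation=cv2.INTER_NEAREST) for n in("s5","s6","s7")]
U=[cv2.resize(cv2.imread(f"pics/{n}.png")[170:205,165:200],(260,260),interpolation=cv2.INTER_NEAREST) for n in("sc5","sc6","sc7")]
cv2.imwrite("pics/z7.png",np.vstack([np.hstack(T),np.hstack(U)]))
E
```

```text
t 11.12 tcp [ 0.3384 -0.3037 -0.0275] jaw yaw 1.083 tilt [-0.  0. -1.] q6 -0.24 grip 0.0 F [-1.1 -0.1  0. ]
t 11.18 tcp [ 0.3384 -0.3038 -0.0274] jaw yaw 1.083 tilt [-0.  0. -1.] q6 -0.24 grip -0.0 F [-0.1  0.7 -0.6]
t 11.22 tcp [ 0.3384 -0.3038 -0.0274] jaw yaw 1.083 tilt [-0.  0. -1.] q6 -0.24 grip -0.0002 F [0.2 0.6 0.5]
```

View pics/z7.png

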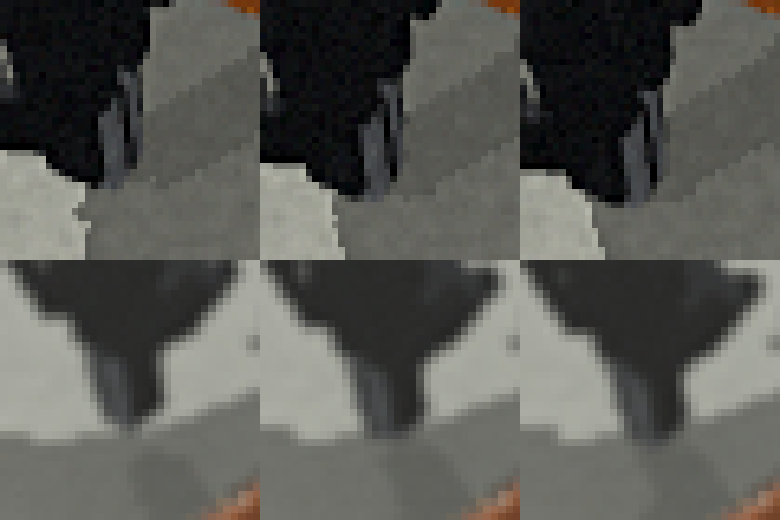

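View pics/w7.png

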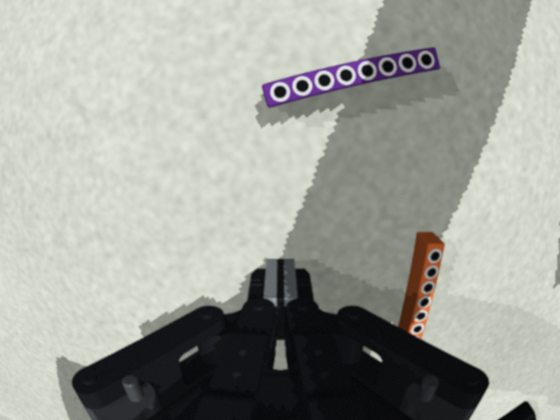

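send_rows --targets '[[[0,0,-0.1,0,0],[0,0,-0.1,0,0]]]'

```text
clock: 11.52
eef_pos: [0.3384, -0.3037, -0.0285]
tool_rot: [0.241, 0.97, 0.0, -0.0]
ft_force: [-0.3, 0.2, 0.0]
grip_width: -0.0003
```

send_rows --targets '[[[0,0,-0.1,0,0],[0,0,-0.1,0,0]]]'

```text
clock: 11.78
eef_pos: [0.3384, -0.3037, -0.0295]
tool_rot: [0.242, 0.97, 0.0, -0.0]
ft_force: [-0.4, 0.8, 0.0]
grip_width: 0.0001
```

send_rows --targets '[[[0,0,-0.1,0,0],[0,0,-0.1,0,0]]]'

```text
clock: 12.02
eef_pos: [0.3384, -0.3037, -0.0305]
tool_rot: [0.241, 0.97, 0.0, -0.0]
ft_force: [-0.4, -0.3, 0.7]
grip_width: -0.0001
```

```bash
python3 - <<'E'
from look import *
shot("s8","side"); shot("sc8","scene"); o=bot.get_obs()
M=R.from_quat(o['tool_rot']).as_matrix()
print("side cam pos",cam('side')['o'],"scene",cam('scene')['o'])
for d in(0,.01,.015,.02,.025,.03,.035):
    P=np.array([[sx*.011,sy*.012,-d] for sx in(-1,1) for sy in(-1,1)])@M.T+o['eef_pos']
    print(d,"side maxrow %.1f cols %.1f-%.1f"%((a:=proj(cam('side'),P))[:,1].max(),a[:,0].min(),a[:,0].max()),"scene maxrow %.1f cols %.1f-%.1f"%((a:=proj(cam('scene'),P))[:,1].max(),a[:,0].min(),a[:,0].max()),"wrist minrow %.1f"%proj(cam('wrist',o),P)[:,1].min())
print(proj(cam('side'),[*o['eef_pos'][:2],0]))
a=cv2.imread("pics/s8.png")[325:375,190:240]; b=cv2.imread("pics/sc8.png")[170:205,165:200]
cv2.imwrite("pics/z8.png",np.hstack([cv2.resize(x,(400,400),interpolation=cv2.INTER_NEAREST) for x in(a,b)]))
E
```

```text
t 12.03 tcp [ 0.3384 -0.3037 -0.0305] jaw yaw 1.083 tilt [-0.  0. -1.] q6 -0.24 grip -0.0001 F [-0.4 -0.3  0.7]
t 12.07 tcp [ 0.3384 -0.3038 -0.0304] jaw yaw 1.083 tilt [-0.  0. -1.] q6 -0.24 grip -0.0 F [0.4 0.  0.8]
side cam pos [ 0.43298965 -0.8216819   0.68780765] scene [1.40577689 0.12929574 0.83297969]
0 side maxrow 371.7 cols 207.9-225.1 scene maxrow 205.2 cols 178.9-189.8 wrist minrow 231.7
0.01 side maxrow 368.4 cols 207.4-224.7 scene maxrow 202.6 cols 178.4-189.4 wrist minrow 238.7
0.015 side maxrow 366.7 cols 207.1-224.4 scene maxrow 201.2 cols 178.2-189.2 wrist minrow 242.5
0.02 side maxrow 365.0 cols 206.8-224.2 scene maxrow 199.9 cols 177.9-189.0 wrist minrow 246.4
0.025 side maxrow 363.3 cols 206.5-224.0 scene maxrow 198.6 cols 177.7-188.7 wrist minrow 250.6
0.03 side maxrow 361.5 cols 206.2-223.8 scene maxrow 197.2 cols 177.4-188.5 wrist minrow 255.0
0.035 side maxrow 359.8 cols 205.9-223.6 scene maxrow 195.9 cols 177.2-188.3 wrist minrow 259.7
[[215.02574643 354.07175807]]
```

View pics/z8.png

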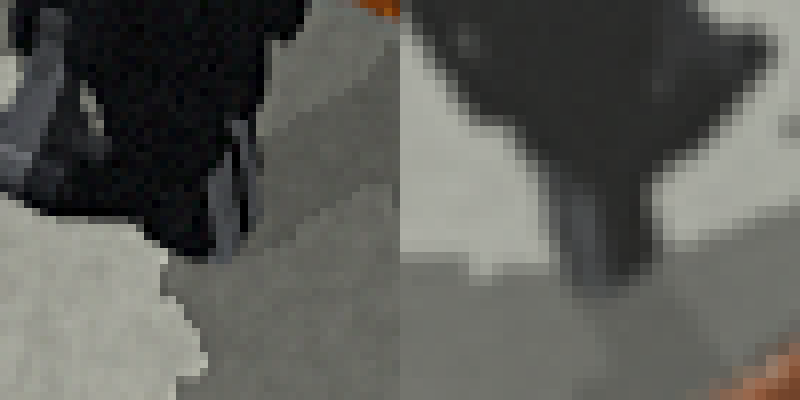

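Three views now agree: the shut fingertips sit about 35 mm behind the reported TCP, at roughly 4 mm above the bench here. Next I'll check where the gripper body is compared with the stated geometry.

```bash
python3 - <<'E'
from look import *
o=bot.get_obs(); M=R.from_quat(o['tool_rot']).as_matrix()
out=[]
for n,f,(x0,y0,w) in(("side","s8",(130,240,140)),("scene","sc8",(130,110,110))):
    im=cv2.imread(f"pics/{f}.png"); k=400/w; im=cv2.resize(im[y0:y0+w,x0:x0+w],(400,400),interpolation=2)
    for z,col in((-.035,(0,255,0)),(-.073,(0,0,255)),(-.108,(255,255,0))):
        P=np.array([[a*.038,b*.0425,z] for a,b in((-1,-1),(1,-1),(1,1),(-1,1))])@M.T+o['eef_pos']
        if z==-.035: P=np.array([[a*.011,b*.012,z] for a,b in((-1,-1),(1,-1),(1,1),(-1,1))])@M.T+o['eef_pos']
        uv=((proj(cam(n),P)-[x0,y0])*k).astype(int); cv2.polylines(im,[uv],True,col,1)
    out.append(im)
cv2.imwrite("pics/z9.png",np.hstack(out))
E
```

```text
(no output)
```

View pics/z9.png

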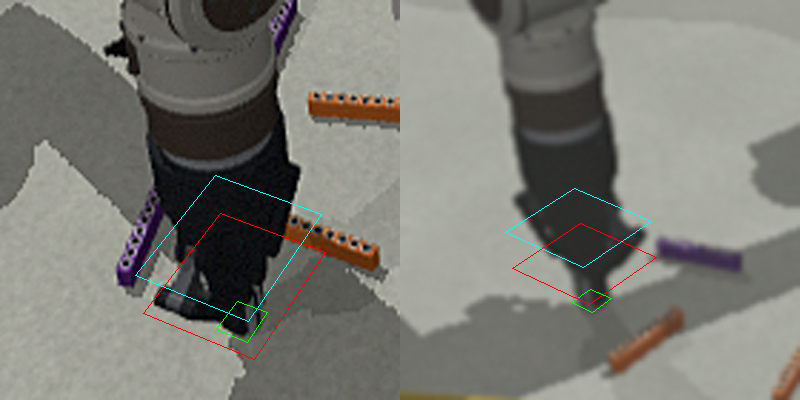

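The whole gripper is shifted by the same ~35 mm, so its proportions hold and the true tip z is the reported z + 35 mm. Retrying strip 1 with that correction.

send_rows --targets '[[[0,0,3,0,0],[0,0,6,0,2],[2.5,3,7,0,4],[4.9,5.9,7,0,4],[4.9,5.9,7,0,4],[4.9,5.9,4,0,4],[4.9,5.9,2,0,4],[4.9,5.9,0.7,0,4],[4.9,5.9,0,0,4],[4.9,5.9,0,0,4]]]'

```text
clock: 13.38
eef_pos: [0.3871, -0.2449, -0.0306]
tool_rot: [0.242, 0.97, 0.0, -0.0]
ft_force: [-0.3, 0.4, -0.4]
grip_width: 0.0398
```

send_rows --targets '[[[0,0,0,0,2.5],[0,0,0,0,1.5],[0,0,0,0,0.8],[0,0,0,0,0.5],[0,0,0,0,0.5],[0,0,0,0,0.5],[0,0,0,0,0.5]]]'

```text
clock: 14.25
eef_pos: [0.388, -0.2451, -0.0297]
tool_rot: [0.241, 0.97, -0.0, 0.001]
ft_force: [-0.8, -0.8, 5.9]
grip_width: 0.0081
```

send_rows --targets '[[[0,0,0,0,0.5],[0,0,0.5,0,0.5],[0,0,1.5,0,0.5],[0,0,3,0,0.5],[0,0,5,0,0.5],[0,0,7,0,0.5],[0,0,7,0,0.5]]]'

```text
clock: 15.12
eef_pos: [0.3889, -0.2457, 0.0414]
tool_rot: [0.241, 0.97, -0.001, 0.002]
ft_force: [0.2, -1.2, -0.5]
grip_width: 0.0082
```

```bash
cat > duo.py <<'E'
from look import *
def duo(tag,crop=None,n2='side'):
    o,_=shot(tag+"w"); shot(tag+"s",n2)
    a=cv2.imread(f"pics/{tag}w.png"); b=cv2.imread(f"pics/{tag}s.png")
    if crop: b=b[crop[1]:crop[3],crop[0]:crop[2]]
    cv2.imwrite(f"pics/{tag}.png",np.hstack([cv2.resize(a,(400,300)),cv2.resize(b,(400,300),interpolation=2)])); return o
E
python3 -c "
from duo import *
duo('d1',(150,200,430,410))"
```

```text
t 15.12 tcp [ 0.3889 -0.2457  0.0414] jaw yaw 1.083 tilt [ 0.004 -0.002 -1.   ] q6 -0.08 grip 0.0082 F [ 0.2 -1.2 -0.5]
t 15.18 tcp [ 0.3881 -0.2452  0.0403] jaw yaw 1.083 tilt [ 0.002 -0.001 -1.   ] q6 -0.08 grip 0.0084 F [-0.2 -0.3 -0.8]
```

View pics/d1.png

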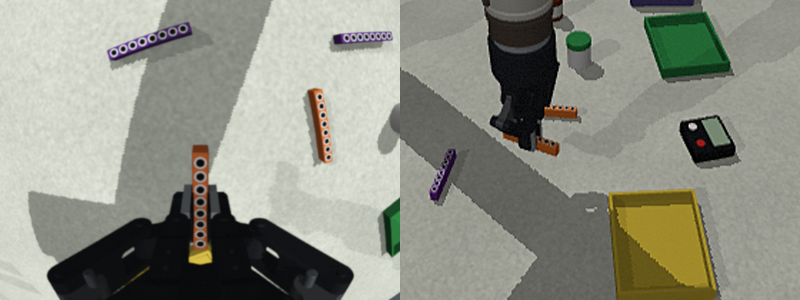

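Strip 1 is held level, about 70 mm above the bench. Carrying it to the yellow tray at (0.539, −0.382), turn +0.477.

send_rows --targets '[[[2,-1.8,0,0.07,0.5],[5,-4.5,0,0.17,0.5],[8,-7.2,0,0.27,0.5],[11,-10,0,0.37,0.5],[13.6,-12.3,0,0.44,0.5],[15.1,-13.7,0,0.477,0.5],[15.1,-13.7,0,0.477,0.5],[15.1,-13.7,-2,0.477,0.5],[15.1,-13.7,-3,0.477,0.5],[15.1,-13.7,-3,0.477,0.5]]]'

```text
clock: 16.48
eef_pos: [0.5368, -0.3805, 0.0081]
tool_rot: [0.005, 1.0, 0.001, -0.002]
ft_force: [-0.1, -0.1, 0.3]
grip_width: 0.0083
```

```bash
python3 -c "
from duo import *
o=duo('d2',(250,250,430,412))
Cw=cam('wrist',o)
im=cv2.imread('pics/d2w.png')[:,:,::-1].copy()
P=place(np.array([[-.051,-.066,.02],[.051,-.066,.02],[.051,.066,.02],[-.051,.066,.02]]),np.array([.539,-.355,0,-.01]));print(proj(Cw,P).round())
"
```

```text
t 16.48 tcp [ 0.5368 -0.3805  0.0081] jaw yaw 1.56 tilt [-0.003  0.002 -1.   ] q6 -0.61 grip 0.0083 F [-0.1 -0.1  0.3]
t 16.52 tcp [ 0.5377 -0.3811  0.0091] jaw yaw 1.56 tilt [-0.001  0.001 -1.   ] q6 -0.61 grip 0.0084 F [-0.2  0.7 -1. ]
[[199. 171.]
 [215. 329.]
 [415. 324.]
 [443. 173.]]
```

View pics/d2.png

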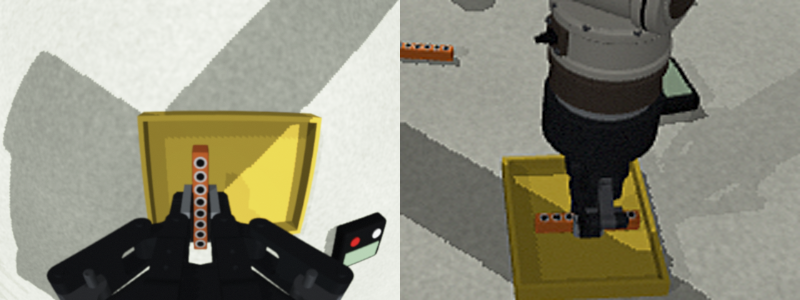

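send_rows --targets '[[[0,0,-1.2,0,0.5],[0,0,-2.2,0,0.5],[0,0,-2.9,0,0.5],[0,0,-3.2,0,0.5],[0,0,-3.4,0,0.5],[0,0,-3.4,0,0.5],[0,0,-3.4,0,0.5]]]'

```text
clock: 17.45
eef_pos: [0.5387, -0.382, -0.024]
tool_rot: [0.005, 1.0, -0.0, 0.0]
ft_force: [-0.3, 0.6, -0.1]
grip_width: 0.0082
```

send_rows --targets '[[[0,0,-0.1,0,0.5],[0,0,-0.1,0,0.5]]]'

```text
clock: 17.7
eef_pos: [0.5384, -0.3818, -0.0253]
tool_rot: [0.005, 1.0, -0.0, 0.0]
ft_force: [-0.3, 0.1, -0.5]
grip_width: 0.0079
```

send_rows --targets '[[[0,0,0,0,1.2],[0,0,0,0,1.5],[0,0,0,0,2.2],[0,0,0,0,2.4],[0,0,0,0,2.4],[0,0,2,0,2.4],[0,0,5,0,2.4],[0,0,8,0,2.4],[0,0,10,0,3],[0,0,10,0,4]]]'

```text
clock: 18.95
eef_pos: [0.5399, -0.3828, 0.0769]
tool_rot: [0.005, 1.0, -0.001, 0.002]
ft_force: [-0.1, -0.3, -0.8]
grip_width: 0.0401
```

```bash
python3 -c "
from duo import *
o=duo('d3',(250,250,430,412))
Cw=cam('wrist',o)
RANGES['orange']=((0,60,40),(16,255,255))
im=cv2.imread('pics/d3w.png')[:,:,::-1].copy()
for b in blobs(im,'orange',200): print(b[0],b[1],fit(box(.076,.01,.004,.020),[(Cw,b[2])],[.539,-.382,0,0.05]))
"
```

```text
t 18.95 tcp [ 0.5399 -0.3828  0.0769] jaw yaw 1.56 tilt [ 0.004 -0.003 -1.   ] q6 -0.61 grip 0.0401 F [-0.1 -0.3 -0.8]
t 19.0 tcp [ 0.5389 -0.3821  0.0751] jaw yaw 1.56 tilt [ 0.001 -0.001 -1.   ] q6 -0.61 grip 0.04 F [-1.  -0.9 -1.4]
[551.96447793  83.20021529] [541  43  19  77 929] (array([ 0.539, -0.382,  0.   ,  0.05 ]), np.float64(1.0))
[281.58181818 206.08701299] [275 161  14  97 770] (array([ 0.53910161, -0.38044751,  0.        , -0.002061  ]), np.float64(0.05224385939712306))
```

View pics/d3.png

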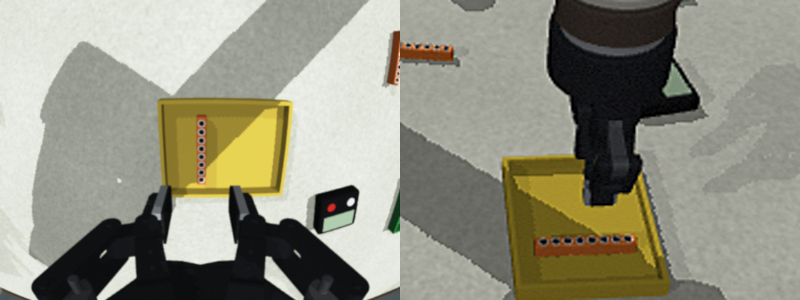

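Strip 1 lies flat at wrist (282,206), wells up: (0.539, −0.380) by fit. Now strip 2 at (0.4127, −0.120), yaw −0.168.

send_rows --targets '[[[-2,4.2,0,-0.03,4],[-4.5,9.4,0,-0.06,4],[-7,14.6,0,-0.1,4],[-9.5,19.8,0,-0.13,4],[-11.5,24,0,-0.157,4],[-12.6,26.2,0,-0.157,4],[-12.6,26.2,0,-0.157,4],[-12.6,26.2,0,-0.157,4]]]'

```text
clock: 20.05
eef_pos: [0.4127, -0.1202, 0.0742]
tool_rot: [0.084, 0.996, -0.0, -0.0]
ft_force: [0.2, 0.6, -0.3]
grip_width: 0.04
```

```bash
python3 -c "
from duo import *
o,im=shot('d4w')
Cw=cam('wrist',o)
for s in(60,90):
  RANGES['orange']=((0,s,40),(16,255,255))
  for b in blobs(im,'orange',200): print(b[0],b[1],fit(box(.076,.01,0,.016),[(Cw,b[2])],[.4127,-.12,0,-.16],(0,1,3)),fit(box(.076,.01,0,.016),[(Cw,b[2])],[.4127,-.12,0,-.16],(0,1,2,3)))
"
```

```text
t 20.05 tcp [ 0.4127 -0.1202  0.0742] jaw yaw 1.403 tilt [-0. -0. -1.] q6 -0.12 grip 0.04 F [ 0.2  0.6 -0.3]
[278.2096956  208.90417136] [271 162  15  98 887] (array([ 0.41243166, -0.12037552,  0.        , -0.16149818]), np.float64(0.09479228743343782)) (array([ 0.41213623, -0.12008426,  0.00181785, -0.16149493]), np.float64(0.09406054120165108))
[553.34285714 180.6       ] [544 163  16  39 350] (array([ 0.4127, -0.12  ,  0.    , -0.16  ]), np.float64(1.0)) (array([ 0.4127, -0.12  ,  0.    , -0.16  ]), np.float64(1.0))
[ 72.41300527 340.85588752] [ 58 320  31  45 569] (array([ 0.4127, -0.12  ,  0.    , -0.16  ]), np.float64(1.0)) (array([ 0.4127, -0.12  ,  0.    , -0.16  ]), np.float64(1.0))
[277.97805643 208.15203762] [272 162  14  97 638] (array([ 0.41242621, -0.12039891,  0.        , -0.17481657]), np.float64(0.04072342266257445)) (array([ 0.41252917, -0.12044307, -0.0013575 , -0.17465099]), np.float64(0.03938785230590813))
[553.49404762 180.63988095] [548 163  12  39 336] (array([ 0.4127, -0.12  ,  0.    , -0.16  ]), np.float64(1.0)) (array([ 0.4127, -0.12  ,  0.    , -0.16  ]), np.float64(1.0))
[ 72.74025974 340.85899814] [ 58 320  31  45 539] (array([ 0.4127, -0.12  ,  0.    , -0.16  ]), np.float64(1.0)) (array([ 0.4127, -0.12  ,  0.    , -0.16  ]), np.float64(1.0))
```

View pics/d4w.png

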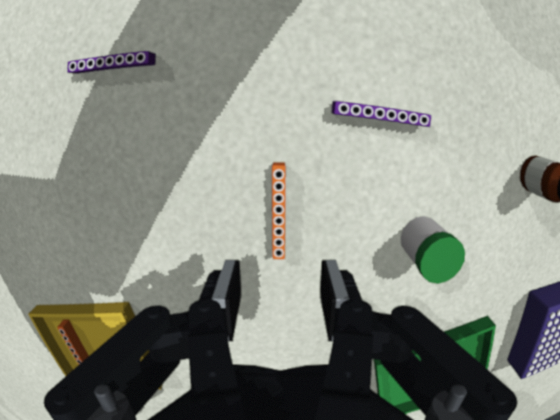

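Strip 2 is centred between the fingers at (278,208), orange with white-ringed wells. The purple look-alike at (382,112) is clear of the fingers, and strip 1 shows in the yellow tray at (72,340). Descending 10.5 cm and gripping.

send_rows --targets '[[[0,0,-3,0,4],[0,0,-6,0,4],[0,0,-8.5,0,4],[0,0,-9.8,0,4],[0,0,-10.4,0,4],[0,0,-10.4,0,4],[0,0,-10.4,0,2.5],[0,0,-10.4,0,1.5],[0,0,-10.4,0,0.8],[0,0,-10.4,0,0.5],[0,0,-10.4,0,0.5],[0,0,-10.4,0,0.5]]]'

```text
clock: 21.6
eef_pos: [0.4131, -0.1199, -0.0286]
tool_rot: [0.084, 0.996, -0.0, 0.001]
ft_force: [0.1, -0.2, 5.6]
grip_width: 0.0087
```

send_rows --targets '[[[0,0,0,0,0.5],[0,0,0,0,0.5],[0,0,0.5,0,0.5],[0,0,2,0,0.5],[0,0,4,0,0.5],[0,0,7,0,0.5],[0,0,7,0,0.5]]]'

```text
clock: 22.48
eef_pos: [0.4146, -0.1204, 0.0428]
tool_rot: [0.084, 0.996, -0.001, 0.003]
ft_force: [1.4, -0.1, 0.3]
grip_width: 0.0081
```

send_rows --targets '[[[1.5,-2.5,0,0.03,0.5],[4,-6.6,0,0.06,0.5],[6.6,-11,0,0.09,0.5],[9,-15,0,0.12,0.5],[11.4,-18.8,0,0.15,0.5],[12.6,-20.8,0,0.158,0.5],[12.6,-20.8,0,0.158,0.5],[12.6,-20.8,-2,0.158,0.5],[12.6,-20.8,-3,0.158,0.5],[12.6,-20.8,-3,0.158,0.5],[12.6,-20.8,-3,0.158,0.5]]]'

```text
clock: 23.85
eef_pos: [0.5387, -0.3275, 0.0111]
tool_rot: [0.005, 1.0, -0.0, 0.0]
ft_force: [-0.6, 0.3, 0.5]
grip_width: 0.0083
```

```bash
python3 -c "
from duo import *
o=duo('d5',(250,250,430,412))
"
```

```text
t 23.85 tcp [ 0.5387 -0.3275  0.0111] jaw yaw 1.561 tilt [ 0. -0. -1.] q6 -0.54 grip 0.0083 F [-0.6  0.3  0.5]
t 23.9 tcp [ 0.5389 -0.3278  0.0114] jaw yaw 1.561 tilt [ 0.001 -0.001 -1.   ] q6 -0.54 grip 0.0082 F [ 0.8 -0.2 -0.2]
```

View pics/d5.png

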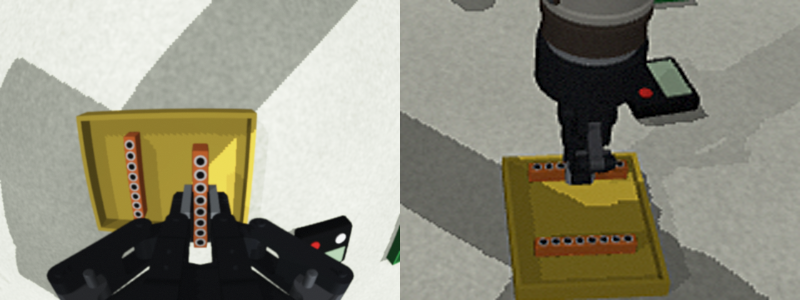

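Strip 2 hangs level over the free half of the tray. Lowering and releasing.

send_rows --targets '[[[0,0,-1.2,0,0.5],[0,0,-2.2,0,0.5],[0,0,-3,0,0.5],[0,0,-3.4,0,0.5],[0,0,-3.6,0,0.5],[0,0,-3.6,0,0.5],[0,0,-3.6,0,0.5]]]'

```text
clock: 24.82
eef_pos: [0.5381, -0.3277, -0.0245]
tool_rot: [0.005, 1.0, -0.0, -0.0]
ft_force: [-3.2, 1.0, 4.5]
grip_width: 0.0082
```

send_rows --targets '[[[0,0,0,0,1.2],[0,0,0,0,1.5],[0,0,0,0,2.2],[0,0,0,0,2.4],[0,0,0,0,2.4],[0,0,2,0,2.4],[0,0,5,0,2.4],[0,0,8,0,2.4],[0,0,10,0,2.4],[0,0,10,0,2.4]]]'

```text
clock: 26.08
eef_pos: [0.5399, -0.3287, 0.0767]
tool_rot: [0.005, 1.0, -0.001, 0.002]
ft_force: [0.4, 0.0, -0.5]
grip_width: 0.0237
```

```bash
python3 -c "
from duo import *
o=duo('d6',(250,250,430,412))
"
```

```text
t 26.07 tcp [ 0.5399 -0.3287  0.0767] jaw yaw 1.561 tilt [ 0.004 -0.002 -1.   ] q6 -0.54 grip 0.0237 F [ 0.4  0.  -0.5]
t 26.12 tcp [ 0.5389 -0.328   0.0751] jaw yaw 1.561 tilt [ 0.001 -0.001 -1.   ] q6 -0.54 grip 0.0239 F [-0.6  0.4 -0.3]
```

View pics/d6.png

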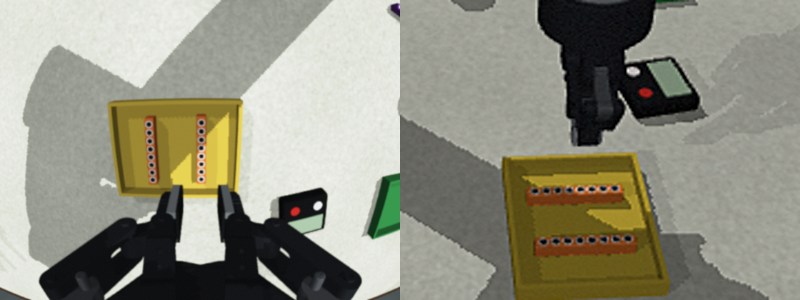

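Both strips lie flat, side by side in the yellow tray, wells up (wrist half: (151,150) and (201,148)). Next is the pot.

send_rows --targets '[[[-0.5,2,0.3,0,3],[-1.6,6.5,0.9,0,4],[-2.8,11.5,1.5,0,5],[-4,16.5,2,0,6],[-5.2,21.5,2,0,6],[-6.4,26.5,2,0,6],[-7.4,30.6,2,0,6],[-8,32.6,2,0,6],[-8,32.6,2,0,6],[-8,32.6,2,0,6]]]'

```text
clock: 27.42
eef_pos: [0.4581, -0.0022, 0.0939]
tool_rot: [0.005, 1.0, -0.0, -0.001]
ft_force: [-0.3, 0.0, 0.4]
grip_width: 0.0599
```

```bash
python3 -c "
from duo import *
o,im=shot('d7w'); Cw=cam('wrist',o); Cs=cam('side')
s0=cv2.imread('pics/side0.png')[:,:,::-1].copy()
B=min(blobs(s0,'green'),key=lambda b:np.hypot(*(b[0]-[274,228])))
bs=[b for b in blobs(im,'green',100)]
for b in bs: print(b[0],b[1])
A=min(bs,key=lambda b:np.hypot(*(b[0]-proj(Cw,[.459,-.002,.045])[0])))
P=cyl(.04,.038,.05)
for v in([(Cw,A[2])],[(Cs,B[2])]): print(fit(P,v,[.459,-.002,0,0],(0,1)))
print(fit(P,[(Cw,A[2]),(Cs,B[2])],[.459,-.002,0,0],(0,1,2)))
"
```

```text
t 27.43 tcp [ 0.4581 -0.0022  0.0939] jaw yaw 1.561 tilt [-0.001 -0.    -1.   ] q6 0.01 grip 0.0599 F [-0.3  0.   0.4]
[278.34941389 218.47565374] [ 252  192   53   53 2218]
[293.83830571 342.74861878] [ 233  314  120   59 5430]
(array([ 0.45869523, -0.00232999,  0.        ,  0.        ]), np.float64(0.10185871959792314))
(array([ 0.45858425, -0.00128611,  0.        ,  0.        ]), np.float64(0.11007827788649704))
(array([ 0.45856851, -0.00172013, -0.00063951,  0.        ]), np.float64(0.10604821755953664))
```

View pics/d7w.png

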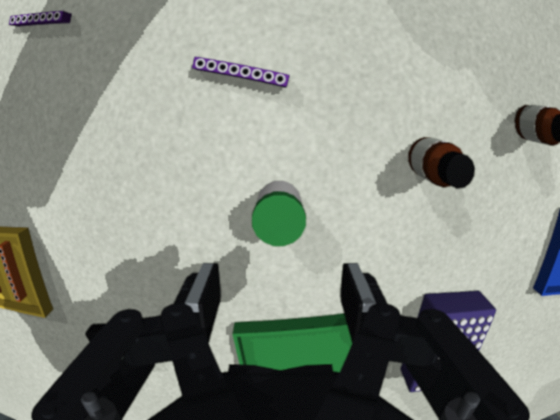

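The pot fits at (0.4586, −0.0018), green cap at wrist (278,218), centred between the jaws. Descending and gripping.

send_rows --targets '[[[0,0,-3,0,6],[0,0,-6,0,6],[0,0,-9,0,6],[0,0,-11,0,6],[0,0,-12,0,6],[0,0,-12,0,6],[0,0,-12,0,5],[0,0,-12,0,4.4],[0,0,-12,0,4],[0,0,-12,0,3.6],[0,0,-12,0,3.4],[0,0,-12,0,3.4]]]'

```text
clock: 28.98
eef_pos: [0.4591, -0.0019, -0.0245]
tool_rot: [0.005, 1.0, -0.0, 0.001]
ft_force: [-1.3, -0.5, 5.0]
grip_width: 0.0379
```

send_rows --targets '[[[0,0,0,0,3.2],[0,0,0,0,3.2],[0,0,0.5,0,3.2],[0,0,1.5,0,3.2],[0,0,3,0,3.2],[0,0,5,0,3.2],[0,0,5,0,3.2]]]'

```text
clock: 29.85
eef_pos: [0.4602, -0.0017, 0.0263]
tool_rot: [0.005, 1.0, 0.0, 0.002]
ft_force: [0.3, 1.0, 0.5]
grip_width: 0.0376
```

```bash
python3 -c "
from duo import *
duo('d8',(220,160,400,295))
"
```

```text
t 29.85 tcp [ 0.4602 -0.0017  0.0263] jaw yaw 1.561 tilt [ 0.004  0.    -1.   ] q6 0.01 grip 0.0376 F [0.3 1.  0.5]
t 29.9 tcp [ 0.4593 -0.0018  0.0253] jaw yaw 1.561 tilt [ 0.002  0.    -1.   ] q6 0.01 grip 0.0379 F [ 1.4 -0.4 -0.7]
```

View pics/d8.png

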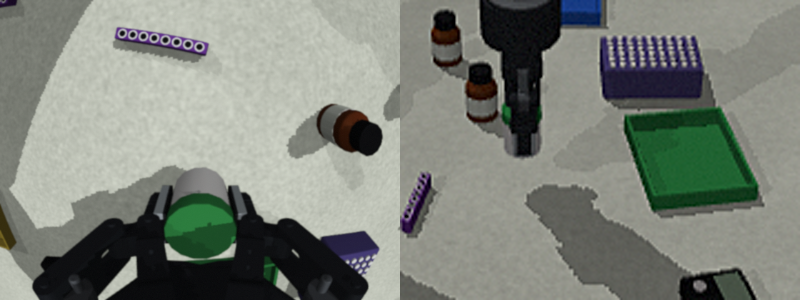

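The pot is held upright. Moving to the green tray centre (0.637, 0.026).

send_rows --targets '[[[1,0.2,0.5,0,3.2],[3,0.5,1,0.02,3.2],[6,1,1,0.04,3.2],[9,1.5,1,0.05,3.2],[12,2,1,0.07,3.2],[15,2.4,1,0.08,3.2],[17,2.7,1,0.08,3.2],[17.8,2.7,1,0.08,3.2],[17.8,2.7,0,0.08,3.2],[17.8,2.7,-1.5,0.08,3.2],[17.8,2.7,-2.5,0.08,3.2],[17.8,2.7,-2.5,0.08,3.2]]]'

```text
clock: 31.45
eef_pos: [0.6346, 0.0251, -0.002]
tool_rot: [-0.035, 0.999, -0.0, -0.002]
ft_force: [0.4, -0.3, -0.6]
grip_width: 0.0376
```

```bash
python3 -c "
from duo import *
duo('d9',(260,120,440,255))
"
```

```text
t 31.45 tcp [ 0.6346  0.0251 -0.002 ] jaw yaw 1.641 tilt [-0.003 -0.    -1.   ] q6 -0.03 grip 0.0376 F [ 0.4 -0.3 -0.6]
t 31.5 tcp [ 0.6355  0.0251 -0.0011] jaw yaw 1.641 tilt [-0.002 -0.    -1.   ] q6 -0.03 grip 0.0379 F [-0.4  0.1 -0.4]
```

View pics/d9.png

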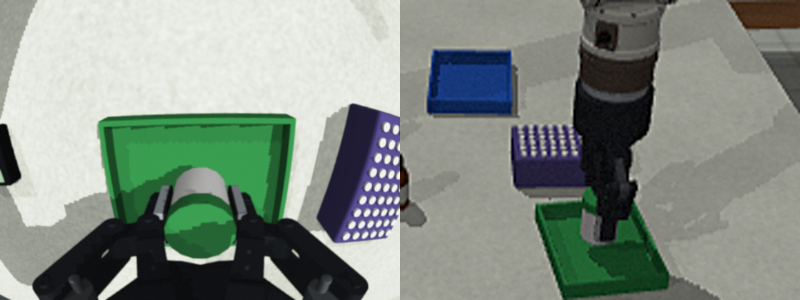

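The pot is over the middle of the green tray. Lowering gently.

send_rows --targets '[[[0,0,-0.8,0,3.2],[0,0,-1.4,0,3.2],[0,0,-1.8,0,3.2],[0,0,-1.9,0,3.2],[0,0,-1.9,0,3.2],[0,0,-1.9,0,3.2]]]'

```text
clock: 32.3
eef_pos: [0.6367, 0.0252, -0.0192]
tool_rot: [-0.035, 0.999, -0.0, 0.0]
ft_force: [-0.7, 0.5, -0.5]
grip_width: 0.0375
```

send_rows --targets '[[[0,0,-0.1,0,3.2],[0,0,-0.1,0,3.2],[0,0,-0.1,0,3.2]]]'

```text
clock: 32.67
eef_pos: [0.6365, 0.0252, -0.0203]
tool_rot: [-0.035, 0.999, -0.0, 0.0]
ft_force: [-0.1, 0.4, 0.7]
grip_width: 0.0378
```

send_rows --targets '[[[0,0,-0.1,0,3.2],[0,0,-0.1,0,3.2],[0,0,-0.1,0,3.2]]]'

```text
clock: 33.05
eef_pos: [0.6367, 0.0252, -0.0204]
tool_rot: [-0.035, 0.999, 0.0, 0.0]
ft_force: [-1.8, -0.2, 5.1]
grip_width: 0.0376
```

send_rows --targets '[[[0,0,0,0,3.8],[0,0,0,0,4.2],[0,0,0,0,4.8],[0,0,0,0,5.4],[0,0,0,0,5.8],[0,0,2,0,5.8],[0,0,5,0,5.8],[0,0,9,0,5.8],[0,0,12,0,5.8],[0,0,12,0,5.8]]]'

```text
clock: 34.3
eef_pos: [0.6389, 0.0253, 0.102]
tool_rot: [-0.035, 0.999, 0.0, 0.003]
ft_force: [0.2, 1.1, -0.7]
grip_width: 0.0576
```

```bash
python3 -c "
from duo import *
duo('d10',(260,120,440,255))
"
```

```text
t 34.3 tcp [0.6389 0.0253 0.102 ] jaw yaw 1.641 tilt [ 0.007  0.    -1.   ] q6 -0.03 grip 0.0576 F [ 0.2  1.1 -0.7]
t 34.35 tcp [0.6374 0.0252 0.0998] jaw yaw 1.641 tilt [ 0.003  0.    -1.   ] q6 -0.03 grip 0.0581 F [-0.  -0.3 -0.5]
```

View pics/d10.png

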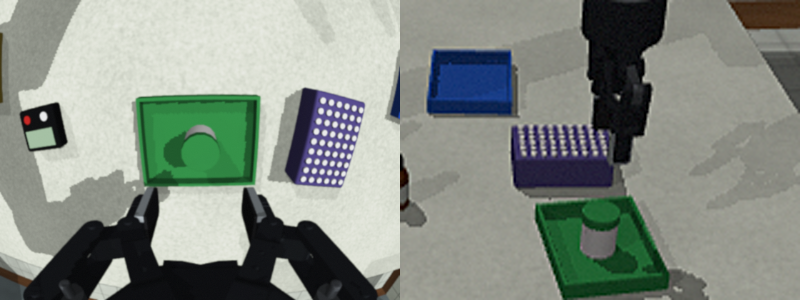

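The pot stands upright in the green tray; rack and timer look unmoved. Now the nearer bottle, with the jaws turned to tray x.

send_rows --targets '[[[-1,0.5,0,0.13,6],[-3,1.4,0,0.28,6],[-5.5,2.6,0,0.43,6],[-8,3.8,0,0.57,6],[-10.5,4.9,0,0.71,6],[-13,6.1,0,0.85,6],[-15.5,7.3,0,1.0,6],[-18,8.4,0,1.15,6],[-20,9.4,0,1.28,6],[-21.7,10.1,0,1.4,6],[-21.7,10.1,0,1.4,6],[-21.7,10.1,0,1.4,6]]]'

```text
clock: 35.9
eef_pos: [0.4196, 0.126, 0.098]
tool_rot: [-0.67, 0.742, 0.0, -0.0]
ft_force: [0.6, -0.1, 0.3]
grip_width: 0.06
```

```bash
python3 -c "
from duo import *
o,im=shot('d11w'); Cw=cam('wrist',o)
for z in(0,.042,.064): print(z,[proj(Cw,[x,y,z])[0].round(1) for x,y in((.42,.1264),(.3774,.2456))])
"
```

```text
t 35.9 tcp [0.4196 0.126  0.098 ] jaw yaw 3.039 tilt [-0.001 -0.    -1.   ] q6 -1.18 grip 0.06 F [ 0.6 -0.1  0.3]
0 [array([279.1, 198.7]), array([332.4, 306.1])]
0.042 [array([279. , 214.9]), array([338.6, 332.2])]
0.064 [array([279. , 225.7]), array([342.3, 348.1])]
```

View pics/d11w.png

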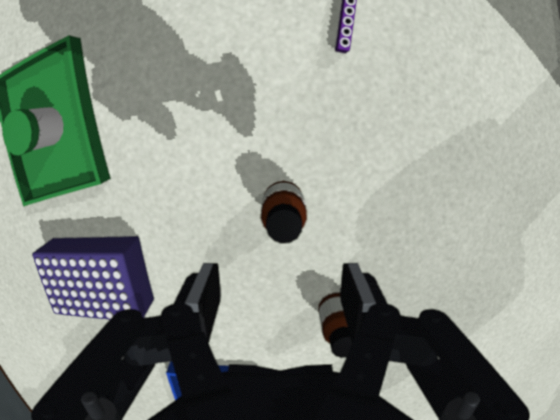

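```bash
python3 -c "
from duo import *
o=bot.get_obs(); Cw=cam('wrist',o)
im=cv2.imread('pics/d11w.png'); cv2.imwrite('pics/z11.png',cv2.resize(im[170:260,240:330],(540,540),interpolation=2))
hsv=cv2.cvtColor(im,cv2.COLOR_BGR2HSV); 
v=(im.max(2)<50).astype(np.uint8); v[:, :]=v; n,l,s,c=cv2.connectedComponentsWithStats(v[170:260,240:330]); print(s,c+[240,170])
i=l[222-170,284-240]; m=l==i; m=np.pad(m,((170,160),(240,230)))
print(fit(cyl(.026,.05,.064),[(Cw,m)],[.42,.126,0,0],(0,1)))
print(fit(cyl(.026,.054,.064),[(Cw,m)],[.42,.126,0,0],(0,1)))
br=((hsv[:,:,0]<14)&(hsv[:,:,1]>110)&(hsv[:,:,2]>35)).astype(np.uint8); br[:170]=0;br[260:]=0;br[:,:240]=0;br[:,330:]=0; print(np.argwhere(br).min(0),np.argwhere(br).max(0))
wh=np.vstack([cyl(.036,0,.042),cyl(.026,.05,.064)]); 
sat=((hsv[:,:,1]>60)|(im.max(2)<60)).astype(np.uint8); sat[:170]=0;sat[260:]=0;sat[:,:240]=0;sat[:,330:]=0; n,l,s,c=cv2.connectedComponentsWithStats(sat); print(s)
"
```

```text
[[   0    0   90   90 6682]
 [  22   21   40   51 1416]
 [  38   28    1    1    1]
 [  37   31    1    1    1]] [[285.15399581 213.70218497]
 [281.42372881 218.28601695]
 [278.         198.        ]
 [277.         201.        ]]
(array([0.41786058, 0.11922903, 0.        , 0.        ]), np.float64(0.24489194981105533))
(array([0.41749088, 0.1180272 , 0.        , 0.        ]), np.float64(0.27268563202408025))
[191 262] [226 305]
[[     0      0    560    420 233379]
 [   282    181      3      1      3]
 [   277    182      3      1      3]
 [   291    183      1      1      1]
 [   261    191     46     52   1814]]
```

View pics/z11.png

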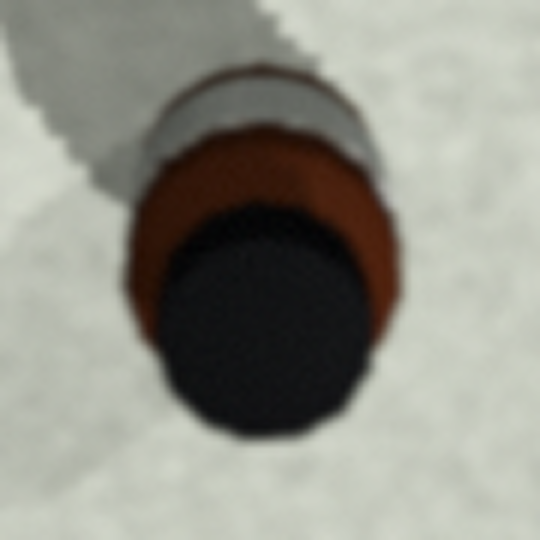

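```bash
python3 -c "
from duo import *
o=bot.get_obs(); Cw=cam('wrist',o); Cs=cam('side')
print(onz(Cw,(284.3,226.2),.064),tri([(Cw,(284.3,226.2)),(Cs,(256.5,190.))]))
im=cv2.imread('pics/side0.png'); cv2.imwrite('pics/zs.png',np.hstack([cv2.resize(im[180:220,235:275],(400,400),interpolation=2),cv2.resize(im[157:197,220:260],(400,400),interpolation=2)]))
"
```

```text
[0.41671376 0.1271694  0.064     ] (array([0.41826816, 0.12658698, 0.06570146]), [np.float64(2.34895649203493), np.float64(0.6490286854307683)])
```

View pics/zs.png

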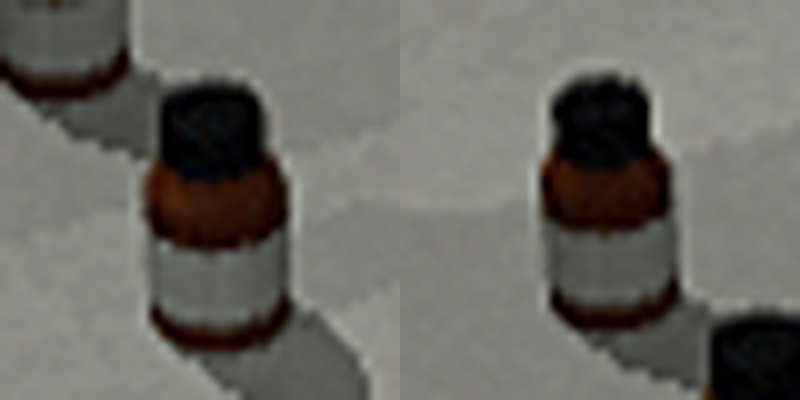

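The cap top at wrist (284,226) and the side view put bottle 1 at about (0.417, 0.127), top about 65 mm. Descending and gripping.

send_rows --targets '[[[-0.2,0.1,-2,0,6],[-0.2,0.1,-5,0,6],[-0.2,0.1,-8,0,6],[-0.2,0.1,-10.5,0,6],[-0.2,0.1,-12,0,6],[-0.2,0.1,-12.4,0,6],[-0.2,0.1,-12.4,0,5],[-0.2,0.1,-12.4,0,4.4],[-0.2,0.1,-12.4,0,4],[-0.2,0.1,-12.4,0,3.6],[-0.2,0.1,-12.4,0,3.2],[-0.2,0.1,-12.4,0,3]]]'

```text
clock: 37.45
eef_pos: [0.4179, 0.1274, -0.0246]
tool_rot: [-0.671, 0.742, -0.0, 0.001]
ft_force: [-1.5, 0.2, 6.3]
grip_width: 0.035
```

send_rows --targets '[[[0,0,0,0,3],[0,0,0,0,3],[0,0,0.5,0,3],[0,0,1.5,0,3],[0,0,3,0,3],[0,0,5,0,3],[0,0,6,0,3],[0,0,6,0,3]]]'

```text
clock: 38.45
eef_pos: [0.4182, 0.1274, 0.0354]
tool_rot: [-0.671, 0.742, -0.0, 0.001]
ft_force: [-0.2, 0.6, 0.1]
grip_width: 0.0347
```

```bash
python3 -c "
from duo import *
duo('d12',(200,130,360,250))
"
```

```text
t 38.45 tcp [0.4182 0.1274 0.0354] jaw yaw 3.041 tilt [ 0.002  0.001 -1.   ] q6 -1.17 grip 0.0347 F [-0.2  0.6  0.1]
t 38.5 tcp [0.4176 0.1273 0.0347] jaw yaw 3.041 tilt [ 0.001  0.    -1.   ] q6 -1.17 grip 0.0345 F [ 0.3  0.4 -0.8]
```

View pics/d12.png

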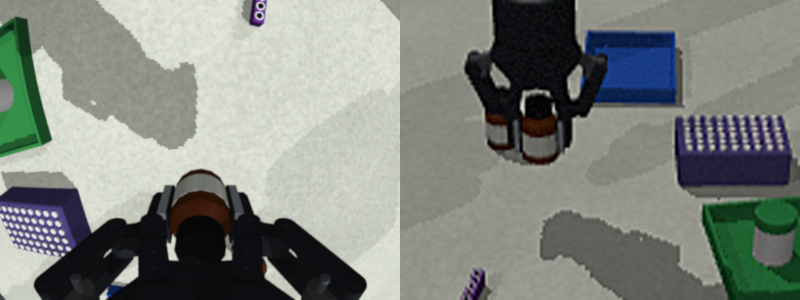

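Bottle 1 is held upright. Lifting higher so as to pass the other bottle, then moving to blue slot (0.527, 0.420).

send_rows --targets '[[[0,0,2,0,3],[0.5,0.5,4,0,3],[2,2.5,4.5,0,3],[4,6.5,4.5,0,3],[6,11,4.5,0,3],[7.5,15.5,4.5,0,3],[8.7,20,4.5,0,3],[9.8,24.5,4.5,0,3],[10.6,28,4.5,0,3],[10.9,29.3,4.5,0,3],[10.9,29.3,4.5,0,3],[10.9,29.3,4.5,0,3]]]'

```text
clock: 40.05
eef_pos: [0.5259, 0.4191, 0.0785]
tool_rot: [-0.671, 0.742, -0.0, -0.001]
ft_force: [0.6, -0.3, -0.2]
grip_width: 0.0345
```

send_rows --targets '[[[0,0,-2,0,3],[0,0,-4,0,3],[0,0,-6,0,3],[0,0,-7,0,3],[0,0,-7,0,3],[0,0,-7,0,3]]]'

```text
clock: 40.8
eef_pos: [0.5271, 0.4204, 0.0107]
tool_rot: [-0.671, 0.742, -0.0, 0.001]
ft_force: [-0.4, 0.2, 0.2]
grip_width: 0.0344
```

```bash
python3 -c "
from duo import *
duo('d13',(200,100,360,220))
"
```

```text
t 40.8 tcp [0.5271 0.4204 0.0107] jaw yaw 3.041 tilt [ 0.001  0.001 -1.   ] q6 -0.8 grip 0.0344 F [-0.4  0.2  0.2]
t 40.85 tcp [0.5272 0.4206 0.0109] jaw yaw 3.041 tilt [ 0.002  0.001 -1.   ] q6 -0.8 grip 0.0347 F [ 0.3 -0.1 -0.5]
```

View pics/d13.png

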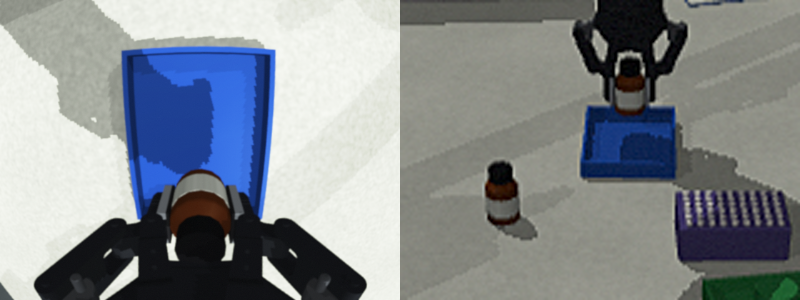

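Bottle 1 is above the rear half of the blue tray. Lowering.

send_rows --targets '[[[0,0,-1,0,3],[0,0,-2,0,3],[0,0,-2.6,0,3],[0,0,-2.9,0,3],[0,0,-3,0,3],[0,0,-3,0,3],[0,0,-3,0,3]]]'

```text
clock: 41.78
eef_pos: [0.5267, 0.4204, -0.0201]
tool_rot: [-0.671, 0.742, -0.0, 0.0]
ft_force: [-0.1, -0.2, -0.5]
grip_width: 0.035
```

send_rows --targets '[[[0,0,-0.1,0,3],[0,0,-0.1,0,3],[0,0,-0.1,0,3]]]'

```text
clock: 42.15
eef_pos: [0.5267, 0.4205, -0.0206]
tool_rot: [-0.671, 0.742, -0.0, 0.001]
ft_force: [-1.0, -2.2, 5.4]
grip_width: 0.0346
```

send_rows --targets '[[[0,0,-0.1,0,3],[0,0,-0.1,0,3],[0,0,-0.1,0,3]]]'

```text
clock: 42.52
eef_pos: [0.5268, 0.4205, -0.0206]
tool_rot: [-0.671, 0.742, -0.0, 0.001]
ft_force: [-2.5, -1.9, 10.3]
grip_width: 0.0345
```

Contact at 5–10 N shows it is on the floor. Releasing (opening 5.2 keeps the fingers clear of the walls) and rising.

send_rows --targets '[[[0,0,0.1,0,3.5],[0,0,0.1,0,3.9],[0,0,0.1,0,4.4],[0,0,0.1,0,5],[0,0,0.1,0,5.2],[0,0,2,0,5.2],[0,0,5,0,5.2],[0,0,9,0,5.2],[0,0,12.2,0,6],[0,0,12.2,0,6]]]'

```text
clock: 43.78
eef_pos: [0.5289, 0.4222, 0.1053]
tool_rot: [-0.671, 0.742, -0.0, 0.005]
ft_force: [0.2, 0.0, -0.1]
grip_width: 0.0603
```

```bash
python3 -c "
from duo import *
o=duo('d14',(200,100,360,220))
for y in(.2456,): print([proj(cam('wrist',o),[.527,.42,z])[0].round() for z in(.004,.068)])
print(tri([(cam('scene'),(372,197.5)),(cam('side'),(239.7,166.5))]), onz(cam('side'),(239.7,166.5),.064))
"
```

```text
t 43.77 tcp [0.5289 0.4222 0.1053] jaw yaw 3.041 tilt [ 0.007  0.006 -1.   ] q6 -0.8 grip 0.0603 F [ 0.2  0.  -0.1]
t 43.83 tcp [0.5277 0.4212 0.1027] jaw yaw 3.041 tilt [ 0.004  0.003 -1.   ] q6 -0.8 grip 0.0601 F [-0.5 -0.3 -0.6]
[array([282., 194.]), array([282., 220.])]
(array([0.37714695, 0.24568506, 0.06262406]), [np.float64(0.6665160179393502), np.float64(0.6798637146913902)]) [0.37621844 0.24638054 0.064     ]
```

View pics/d14.png

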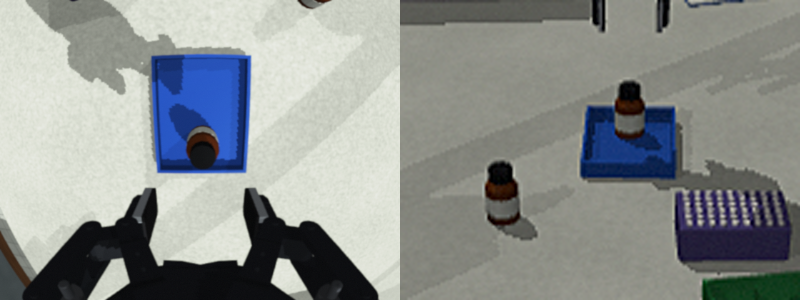

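Bottle 1 stands in the blue tray. Now above bottle 2, at about (0.377, 0.246).

send_rows --targets '[[[-1,-1.2,0,0,6],[-3.5,-4,0,0,6],[-7,-8.2,0,0,6],[-10.5,-12.2,0,0,6],[-13.5,-15.8,0,0,6],[-15,-17.5,0,0,6],[-15,-17.5,0,0,6],[-15,-17.5,0,0,6],[-15,-17.5,0,0,6]]]'

```text
clock: 45.0
eef_pos: [0.3771, 0.2459, 0.0993]
tool_rot: [-0.671, 0.742, 0.0, 0.0]
ft_force: [1.6, 0.1, -0.2]
grip_width: 0.06
```

```bash
python3 -c "
from duo import *
o,im=shot('d15w'); Cw=cam('wrist',o)
print(proj(Cw,[.3767,.246,.064]))
im=cv2.imread('pics/d15w.png'); cv2.imwrite('pics/z15.png',cv2.resize(im[170:260,240:330],(540,540),interpolation=2))
"
```

```text
t 45.0 tcp [0.3771 0.2459 0.0993] jaw yaw 3.041 tilt [ 0.  0. -1.] q6 -0.89 grip 0.06 F [ 1.6  0.1 -0.2]
[[280.07522476 224.3917157 ]]
```

View pics/z15.png

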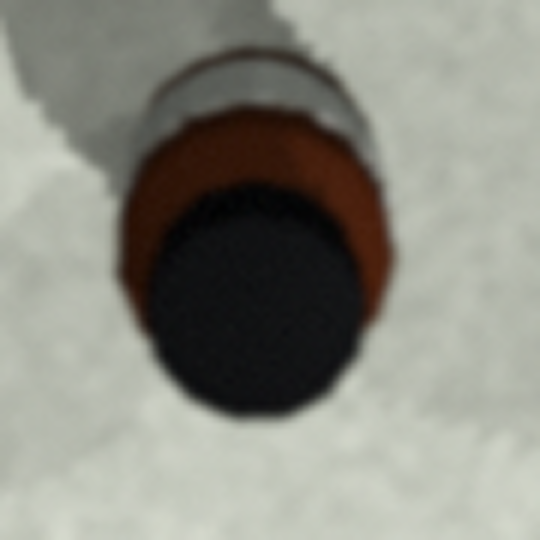

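Bottle 2's cap at wrist (283,223) puts it about 1–2 mm from the estimate. Descending and gripping.

send_rows --targets '[[[-0.2,-0.1,-2,0,6],[-0.2,-0.1,-5,0,6],[-0.2,-0.1,-8,0,6],[-0.2,-0.1,-10.5,0,6],[-0.2,-0.1,-12,0,6],[-0.2,-0.1,-12.5,0,6],[-0.2,-0.1,-12.5,0,5],[-0.2,-0.1,-12.5,0,4.4],[-0.2,-0.1,-12.5,0,4],[-0.2,-0.1,-12.5,0,3.6],[-0.2,-0.1,-12.5,0,3.2],[-0.2,-0.1,-12.5,0,3]]]'

```text
clock: 46.55
eef_pos: [0.3751, 0.2445, -0.0246]
tool_rot: [-0.671, 0.742, -0.0, 0.001]
ft_force: [-0.1, -1.1, 6.1]
grip_width: 0.0348
```

send_rows --targets '[[[0,0,0,0,3],[0,0,0,0,3],[0,0,0.5,0,3],[0,0,1.5,0,3],[0,0,3,0,3],[0,0,5,0,3],[0,0,8,0,3],[0,0,10.5,0,3],[0,0,10.5,0,3]]]'

```text
clock: 47.68
eef_pos: [0.376, 0.2453, 0.0818]
tool_rot: [-0.671, 0.742, -0.0, 0.002]
ft_force: [0.0, -0.1, -1.0]
grip_width: 0.0348
```

```bash
python3 -c "
from duo import *
duo('d16',(180,80,340,200))
"
```

```text
t 47.67 tcp [0.376  0.2453 0.0818] jaw yaw 3.041 tilt [ 0.004  0.003 -1.   ] q6 -0.89 grip 0.0348 F [ 0.  -0.1 -1. ]
t 47.73 tcp [0.375  0.2446 0.0804] jaw yaw 3.041 tilt [ 0.002  0.001 -1.   ] q6 -0.89 grip 0.0349 F [-0.1 -0.1 -0.9]
```

View pics/d16.png

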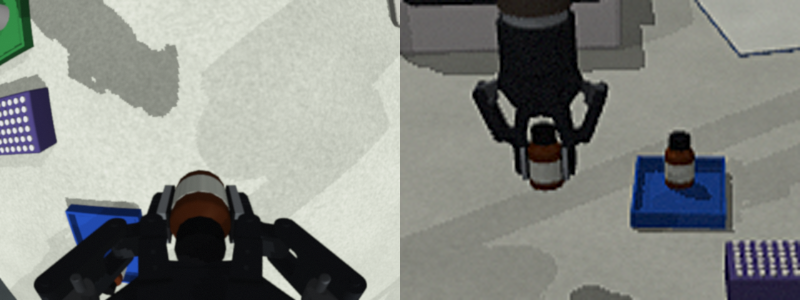

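Bottle 2 is held upright. Moving to the front slot (0.520, 0.357).

send_rows --targets '[[[1,0.8,0,0,3],[3.5,2.7,0,0,3],[7,5.4,0,0,3],[10.5,8.1,0,0,3],[13.3,10.3,0,0,3],[14.6,11.2,0,0,3],[14.6,11.2,0,0,3],[14.6,11.2,-2,0,3],[14.6,11.2,-4,0,3],[14.6,11.2,-6,0,3],[14.6,11.2,-6.8,0,3],[14.6,11.2,-6.8,0,3]]]'

```text
clock: 49.28
eef_pos: [0.5196, 0.3556, 0.0108]
tool_rot: [-0.671, 0.742, 0.0, -0.001]
ft_force: [-0.3, 0.1, 0.1]
grip_width: 0.0341
```

```bash
python3 -c "
from duo import *
duo('d17',(200,100,360,220))
"
```

```text
t 49.27 tcp [0.5196 0.3556 0.0108] jaw yaw 3.041 tilt [-0.002 -0.001 -1.   ] q6 -0.87 grip 0.0341 F [-0.3  0.1  0.1]
t 49.33 tcp [0.5203 0.3561 0.0117] jaw yaw 3.041 tilt [-0. -0. -1.] q6 -0.87 grip 0.035 F [-0.5 -0.6 -0.2]
```

View pics/d17.png

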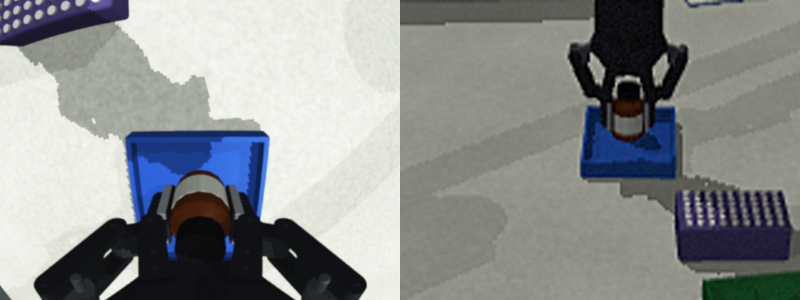

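Well inside the front half. Lowering.

send_rows --targets '[[[0,0,-1,0,3],[0,0,-2,0,3],[0,0,-2.6,0,3],[0,0,-3,0,3],[0,0,-3.1,0,3],[0,0,-3.1,0,3],[0,0,-3.1,0,3]]]'

```text
clock: 50.25
eef_pos: [0.5207, 0.3564, -0.0191]
tool_rot: [-0.671, 0.742, -0.0, 0.0]
ft_force: [-0.2, -0.7, -1.5]
grip_width: 0.0343
```

send_rows --targets '[[[0,0,-0.1,0,3],[0,0,-0.1,0,3],[0,0,-0.1,0,3]]]'

```text
clock: 50.62
eef_pos: [0.5205, 0.3562, -0.0203]
tool_rot: [-0.671, 0.742, 0.0, 0.0]
ft_force: [0.4, -0.7, 0.9]
grip_width: 0.0345
```

send_rows --targets '[[[0,0,-0.1,0,3],[0,0,-0.1,0,3],[0,0,-0.1,0,3]]]'

```text
clock: 51.0
eef_pos: [0.5205, 0.3563, -0.0205]
tool_rot: [-0.671, 0.742, -0.0, 0.0]
ft_force: [-1.8, -2.0, 5.6]
grip_width: 0.0348
```

send_rows --targets '[[[0,0,0,0,3.5],[0,0,0,0,3.9],[0,0,0,0,4.4],[0,0,0,0,5],[0,0,0,0,5.2],[0,0,2,0,5.2],[0,0,5,0,5.2],[0,0,9,0,5.2],[0,0,12.2,0,5.2],[0,0,12.2,0,5.2]]]'

```text
clock: 52.25
eef_pos: [0.5226, 0.3577, 0.1042]
tool_rot: [-0.671, 0.742, -0.0, 0.004]
ft_force: [0.1, 0.0, -1.0]
grip_width: 0.0521
```

send_rows --targets '[[[-3,0,0,0,5],[-7,0,1,0,5],[-11,0,2,0,5],[-15,0,3,0,5],[-17,0,3,0,5],[-17,0,3,0,5],[-17,0,3,0,5],[-17,0,3,0,5]]]'

```text
clock: 53.25
eef_pos: [0.3513, 0.3561, 0.1301]
tool_rot: [-0.67, 0.742, -0.0, -0.0]
ft_force: [-0.0, 0.3, -0.7]
grip_width: 0.0496
```

```bash
python3 -c "
from duo import *
shot('f_s','side'); shot('f_sc','scene'); shot('f_w')
cv2.imwrite('pics/f1.png',np.hstack([cv2.resize(cv2.imread('pics/f_s.png')[110:415,180:420],(400,508),interpolation=2),cv2.resize(cv2.imread('pics/f_sc.png')[165:300,100:480],(400,508),interpolation=2)]))
Cs=cam('side'); im=cv2.imread('pics/f_s.png')[:,:,::-1].copy()
RANGES['orange']=((2,120,60),(16,255,255))
for b in blobs(im,'orange',100):
  p=onz(Cs,b[0],.012); print('strip',b[0].round(),fit(box(.076,.01,.004,.02),[(Cs,b[2])],[p[0],p[1],0,.05]))
for b in blobs(im,'purple',100): print('purple',b[0].round(1),b[1])
"
```

```text
t 53.25 tcp [0.3513 0.3561 0.1301] jaw yaw 3.04 tilt [-0. -0. -1.] q6 -0.68 grip 0.0496 F [-0.   0.3 -0.7]
t 53.3 tcp [0.3513 0.3561 0.1301] jaw yaw 3.04 tilt [-0. -0. -1.] q6 -0.68 grip 0.0498 F [-0.4  0.3  0.8]
t 53.35 tcp [0.3512 0.3561 0.1302] jaw yaw 3.04 tilt [-0. -0. -1.] q6 -0.68 grip 0.05 F [-0.5  0.2 -0.5]
strip [475. 125.] (array([ 1.23227802,  0.49375723,  0.        , -0.37652417]), np.float64(0.9265585192117715))
strip [328. 356.] (array([ 0.53849878, -0.32645468,  0.        , -0.03141084]), np.float64(0.06833215213796362))
strip [333. 383.] (array([ 0.53911871, -0.38048107,  0.        ,  0.00078479]), np.float64(0.05187637969094927))
purple [332.7 191. ] [ 310  177   46   27 1013]
purple [226.7 251. ] [220 238  14  27 165]
purple [179.8 321.9] [171 304  19  37 261]
```

View pics/f1.png

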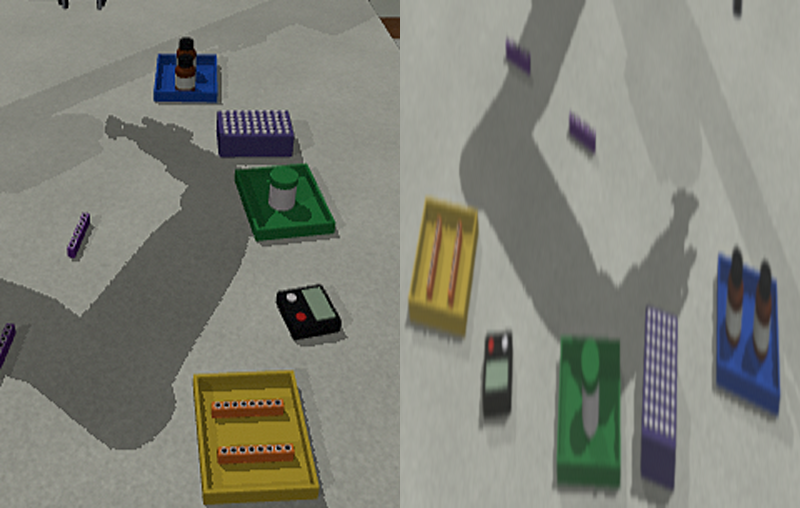

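View pics/f_w.png

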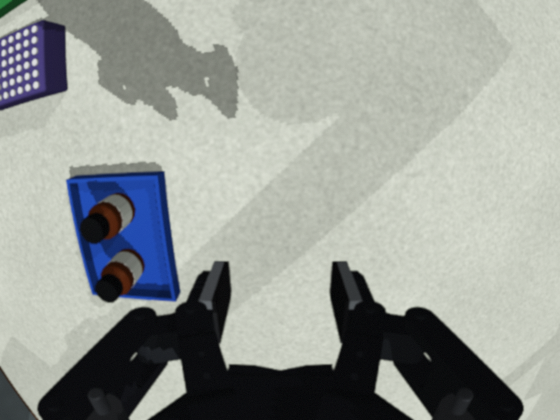

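Everything is in place. Both bottles stand apart in the blue tray, seen by the wrist and scene cameras. The strips lie flat, side by side, in the yellow tray, and the pot stands in the green tray. The rack blob has not moved (side (332.7,191.0) now, (333.0,191.1) before). Handing in.

```bash
python3 -c "
from workcell import bot
print(bot.job_done())"
```

```text
the job is handed in; nothing more can be done
None
```

I put both amber bottles in the blue tray, both orange strips in the yellow tray and the pot in the green tray, then handed the job in at about 53 s. No verdict was reported.

**Last checks:**
- **Strips:** they lie flat, wells up, side by side. Their fitted centres are (0.538, −0.326) and (0.539, −0.380), about 28 and 26 mm from the yellow tray's centre along its y.
- **Bottles and pot:** they stand upright in their trays with the gripper clear. I checked their final positions by eye in the pictures, not by a fit.
- **Rack and timer:** the rack's image position shifted by less than half a pixel. I compared the timer only by eye, and it looks unmoved. The purple look-alike strips were left alone.

**What disagreed or failed:**
- **Missed grasp:** the first try at strip 1 closed above it. Three views put the real fingertips about 35 mm behind the reported TCP. I tried to measure this by touching the bench, but stopped before contact and took the 35 mm from the pictures. Every later grasp used it and held first time.
- **Scene-camera fits:** fitting the trays from the scene camera alone was poor and about 15 mm off in x, so I relied on the side and wrist views.
- **Grip reading:** it showed 1–2 mm less than the true width of each thing it held.

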